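Clamp a framed glass panel in the corner jig with a ball knob

TASK

Slide the small framed glass panel across the jig board, away from the robot, until its far long side lies flat against the far rail of the corner fence; then wind the black ball knob clockwise (seen from above) until the red sprung pad presses the panel snugly into the corner, with the pad's springs pressed about half way in (about 5 mm, some 15 N). The glass is delicate, so push gently and never wind the springs nearly solid; leave the clamp tightened, let go, and leave the tub, the tin and the hammer where they are.

Things in the scene. Friction and masses are not known exactly. Their poses are not given: they have to be found in the camera images.
- fence: Aluminium corner fence fixed on the jig board. Origin: inner corner, at the board's top face. x away from the robot, y left (turned by the jig's yaw), z up. Far rail: from the corner 105 mm along -y, inner face at x = 0. End stop: from the corner 135 mm along -x, inner face at y = 0. Both 22 mm thick, 20 mm high, with bolt heads 6 mm higher. Same yaw as the jig.
- panel_center (a point): Centre (half-way up) of the loose panel: dark wooden frame 90 mm (x) by 120 mm (y) by 14 mm high with coloured glass, 0.3 to 0.5 kg, flat on the board between pad and end stop, at first 25 to 50 mm short of the far rail, 4 to 9 mm off the end stop, slightly askew. Home in the corner: x -45, y -60, z 7 mm in the fence's frame, axes parallel to the fence's.
- panel: The same panel; origin at the centre of its underside. On its side towards the pad a pale wooden batten (84 mm wide, stuck fast) sticks out by 0 to 8 mm, different each time and not measured, so how far the pad must travel to meet the panel has to be felt or seen. The panel without its batten is 120 mm long.
- knob_ball (a point): Centre of the smooth black ball knob, 44 mm diameter, on a 12 mm upright spindle; 117 mm above the table, with 26 mm free below the ball. Slippery: it turns only if pinched across its widest part (pads at the height of its centre) with a firm 40 to 80 N; else the fingers slip. Clockwise from above closes the clamp. Turns up to 6.8 rad; does not move sideways or up.
- pad_face (a point): Centre of the pressing face of the red clamp pad (80 mm wide, 24 mm high, 10 mm thick), facing the end stop. The knob moves it along the jig's +y, 8 mm per rad. It starts 141 to 151 mm from the end stop's face. Once the panel is against the end stop the pad stands still while the springs behind it yield.
- pad: The red pad; origin 5 mm behind its face, at the board's top. It stands on two sprung brass pins 10 mm before the steel jaw block; springs yield 1 mm per 3 N, solid at 10 mm: the gap behind the pad shows the load. The knob takes 0.22 N m of dry friction (either way when held still) plus 0.008 N m against clockwise per N on the pad (15 N: 0.12). It stays where left.
- jig: Wooden jig board, fixed, 280 mm (x) by 440 mm (y), its top 18 mm above the table; origin at the centre of its underside, axes as the fence's. It carries the green gear housing (100 by 75 mm, top 63 mm above the table, with a 6 mm flange round the spindle) at y = -165 mm, the knob above it, and jaw, pad and fence.
- tub: Clear plastic tub, 84 mm wide and 65 mm high, standing on the jig board left of the end stop: leave alone. Origin at the centre of its underside.
- tin: Metal tin, 72 mm wide and 95 mm high, standing on the jig board left of the end stop, at its far side: leave alone. Origin at the centre of its underside.
- hammer: Hammer lying on the table to the left of the jig: leave alone. Its x axis runs along the handle.
Mind the look-alikes: they are no part of the job. Of the things shaped like the panel, the wooden one is meant.

How it is judged:
On the way, in this order (a step that is already met when the one before it is completed fails the run):
1. the panel's far long side lies against the far rail, before it is clamped (x of panel_center in the frame of fence above -0.048 m and angle between the x axis of panel_center and the x axis of fence, either way round below 0.05 rad and contact force between pad and panel below 2 N), for 0.2 s.
2. the pad presses the panel into the corner with at least 7 N (x of panel_center in the frame of fence above -0.049 m and angle between the x axis of panel_center and the x axis of fence, either way round below 0.05 rad and y of panel_center in the frame of fence above -0.063 m and contact force between pad and panel above 7 N), for 0.2 s.
At the end, for the whole second after the job is handed in: The panel lies flat in the corner of the fence: within 4 mm of the far rail, within 3 mm of the end stop and within 0.05 rad of square; the pad presses on it with 7 to 22 N; it is at rest and the robot has let go (all of step 2 and angle between panel_center's own z axis and vertical below 0.05 rad and contact force between pad and panel below 22 N and linear speed of panel below 0.01 m/s); the robot touches nothing.
It fails at once if the pad presses the panel with more than 25 N (springs nearly solid) (contact force between pad and panel above 25 N).
It fails at once if the fingers press on the panel with more than 25 N (contact force between the fingers and panel above 25 N).
It fails at once if the panel is lifted off the board or tipped (z of panel_center in the frame of fence above 0.025 m or angle between panel_center's own z axis and vertical above 0.2 rad).
It fails at once if the tub, the tin or the hammer is moved by more than 30 mm, or the tub or tin tipped (distance of any of tub, tin, hammer from where it was at the start of the episode above 0.03 m or angle between any of tub, tin's own z axis and vertical above 0.4 rad).
It also fails if it takes over 72 s, if anything falls off the work surface, if the arm or the gripper's body presses on something with over 40 N, if the wrist force passes 120 N, or if a joint passes its speed limit or range.

ROBOT

A 6-joint arm with a two-finger parallel gripper is mounted at the origin on the work surface. World frame = base frame: x ahead of the robot, y to its left, z up, the work surface at z = 0. Lengths are in m, angles in rad, forces in N, time in s.
With the tool pointing down it reaches from about 0.425 to 0.95 m from the base axis. Payload 3.5 kg.
Tool frame: the origin (TCP) lies on the centre line of the jaws, within the pads' length; the fingertips stand 11 mm ahead of it and the grasp point (between the pads) lies 8 mm behind it; x points along the fingers, y is the direction in which the jaws open and shut, and the axes are right-handed (so a half turn about x gives the same grasp; the last joint's range is limited). The gripper opens to 85 mm and grips with 20 to 120 N. Pads are 22 mm wide; open, the fingers measure 114 mm over their backs; the gripper's body (76 mm by 85 mm) begins 54 mm behind the grasp point. The pads swing forward as they close: fully open they stand 13 mm farther back than shut.
Start: joints at [-1.336, 0.286, 1.577, -0, 1.279, -0.15], TCP at [0.253, -0.626, 0.242] pointing down, gripper open.
Joint ranges: [-2.77, 2.77], [-0.9, 2.22], [0.21, 2.48], [-1.53, 4.67], [0.24, 2.81], [-2.84, 2.84]. Speed limits (rad/s): [2.79, 2.79, 3.14, 3.14, 3.14, 3.14].

INTERFACE

Orientations are given as a unit quaternion [x, y, z, w].
In Python, from plant import ctrl gives the robot as it stands. The module is installed in compiled form; this text tells all that it offers.
- The arm moves only by the tool drive_tool, never from a script. Its argument "series" is a list of rows, each a list of 2 entries, a list of its own where there are three numbers: the shift along the tool's x, y, z in units of 50 mm (1.0 is 50 mm), then the turn, a rotation vector about the tool's x, y, z in degrees. A call has 1 to 5 rows; each row shifts and turns the pose as measured when the row begins, along the tool's axes as they then stand; what a row does not reach is not made up. A row lasts 1/10 s, in which the tool goes at most 50 mm and 8.59 degrees, less where a joint would pass 70% of its speed; a pose out of reach is approached as far as the arm can. A call is refused whole if a number of a shift passes 1 or a number of a turn 8.59, either way. A call with a gripper value outside its range is refused whole. "grip" is the gripper's target within -1 to 1 (fully open at 1, half-way at 0, shut at -1), set as the call begins (left out, the last holds). The fingers move at their own pace and stop on an object; "newtons" is the grip in N (left out, the last holds). Time passes only in rows, so rows that do not move let the fingers close. It gives the time, the measured TCP pose, the force and the opening at its end, in the units of the state.
- ctrl.get_state(): the state, without advancing time (a new reading comes with each control period).
- ctrl.read_camera(name): name is "scene" or "top" or "wrist"; returns a dict with "img" (400x640x3 uint8, red, green, blue), "camera_matrix" (3x3 intrinsics, pixels), "R" (3x3) and "t" (3): a world point X has camera coordinates R X + t. Camera axes: x right, y down, z forward; pixel columns grow to the right and rows downward; lengths in m; the calibration is good to about 2 mm. The wrist camera is an equidistant fisheye: a pixel r from the principal point sees the ray r / f radians off the axis. A picture is of the moment at which its call begins. There is no depth.
- ctrl.sign_off(): hands the job in, once; it reports no verdict.
The state is a dict: "time": time; "qpos": joint angles; "dq": joint speeds; "joint_efforts": joint torques, N m; "eef_pos": TCP position; "tcp_rot": TCP orientation; "contact_force": force on the tool from outside, world axes, zero at the start; "wrist_torque": the same for the moment, N m; "opening": opening from 0.0 (shut) to 1.0 (fully open).
Only numpy, scipy, OpenCV 4.12 (cv2) and the standard library are available. Lean on these libraries where they do the work, as an engineer would, in place of code of your own. Each camera call takes 0.05 s, during which the arm holds its last target.

## Working session

There is one attempt and no reset: what is moved stays moved. The work goes in short steps, Python scripts to look and compute and a tool call to move; the robot and the scene stay as the last step left them, time stands still between calls to the robot, and variables do not carry over. Pictures are saved under pics/ and viewed, and the job is handed in when it is done.

Besides the shell and the picture viewer there is one more tool, called as a command line: name --argument value ..., lists and objects as JSON in quotes. drive_tool: Moves the arm, as the interface text tells. Its arguments: {"type":"object","properties":{"series":{"type":"array"},"grip":{"type":"number"},"newtons":{"type":"number"}},"required":["series"]}

```bash
mkdir -p pics
python3 - <<'E'
from plant import ctrl
import cv2,numpy as np,pickle
s=ctrl.get_state();print(s)
for n in("scene","top","wrist"):
    d=ctrl.read_camera(n);cv2.imwrite(f"pics/{n}0.png",d["img"][:,:,::-1]);pickle.dump(d,open(f"{n}0.pkl","wb"))
    print(n,d["camera_matrix"],d["R"],d["t"])
E
```

```text
{'time': 0.0, 'qpos': array([-1.33602313e+00,  2.87206615e-01,  1.57818698e+00,  2.03953159e-05,
        1.27863344e+00, -1.49983692e-01]), 'dq': array([-4.65743295e-05,  1.37413878e-04,  2.23261118e-03, -1.36699306e-03,
       -3.77122693e-04, -8.11909354e-04]), 'joint_efforts': array([-6.57306718e-04, -4.05988455e+01, -2.92622870e+01, -2.47232911e-04,
        5.79503132e-03, -2.84222054e-06]), 'eef_pos': array([ 0.25324111, -0.62500137,  0.24091446]), 'tcp_rot': array([-0.69403257, -0.13605263,  0.69409173, -0.13433222]), 'contact_force': array([-0.40297368, -0.03502428, -0.36106087]), 'wrist_torque': array([ 0.03330621, -0.02746113, -0.02490292]), 'opening': 0.998279813020391}
scene [[497.74264672   0.         312.93616359]
 [  0.         497.74264672 192.29836128]
 [  0.           0.           1.        ]] [[ 0.35536004  0.93463355 -0.01339308]
 [ 0.6490456  -0.257036   -0.71601138]
 [-0.67265076  0.24574911 -0.69796012]] [-0.1959449  -0.23793441  1.52509019]
top [[473.84787144   0.         315.87573413]
 [  0.         473.84787144 205.63814312]
 [  0.           0.           1.        ]] [[ 3.77077944e-03 -9.99992890e-01 -3.69340905e-05]
 [-9.83526636e-01 -3.70201341e-03 -1.80725348e-01]
 [ 1.80723927e-01  7.17801090e-04 -9.83533602e-01]] [0.03590727 0.46825081 1.36739054]
wrist [[309.70691629   0.         320.16183395]
 [  0.         309.70691629 197.33304801]
 [  0.           0.           1.        ]] [[ 0.37459432 -0.92718617 -0.0022125 ]
 [-0.88323949 -0.35756326  0.30337519]
 [-0.2820764  -0.11168845 -0.95286861]] [-0.67467529 -0.03920911  0.38093353]
```

View pics/top0.png

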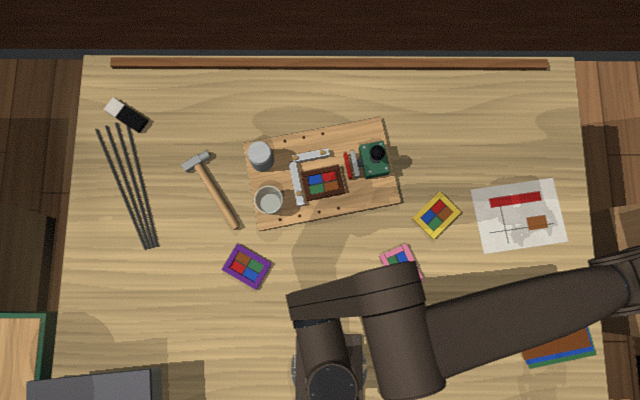

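View pics/scene0.png

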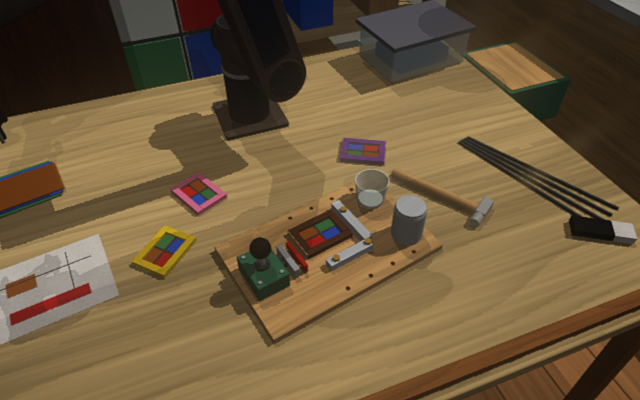

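View pics/wrist0.png

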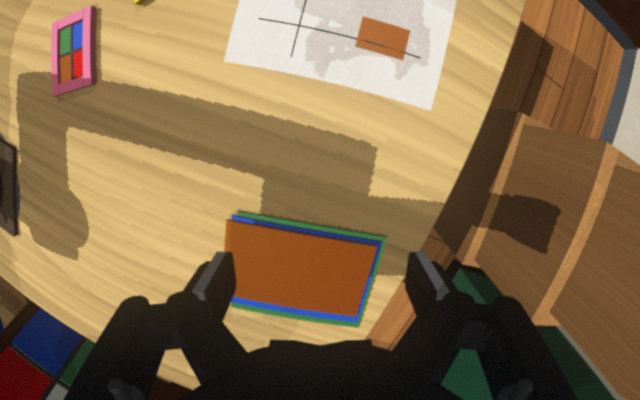

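```bash
cat > h.py <<'E'
import numpy as np,cv2,pickle
def crop(n,r0,r1,c0,c1,f,out):
    d=pickle.load(open(n+".pkl","rb"));im=d["img"][r0:r1,c0:c1,::-1]
    cv2.imwrite(out,cv2.resize(im,None,fx=f,fy=f,interpolation=cv2.INTER_CUBIC))
def ray(d,u,v):
    K=d["camera_matrix"];p=np.linalg.inv(K)@[u,v,1];R=np.array(d["R"]);t=np.array(d["t"])
    return -R.T@t,R.T@p
def onz(d,u,v,z):
    o,r=ray(d,u,v);return o+r*(z-o[2])/r[2]
def proj(d,X):
    c=np.array(d["R"])@X+d["t"];p=d["camera_matrix"]@c;return p[:2]/p[2]
def projw(d,X):
    c=np.array(d["R"])@X+d["t"];K=d["camera_matrix"];th=np.arctan2(np.hypot(c[0],c[1]),c[2]);a=np.arctan2(c[1],c[0])
    return np.array([K[0,2]+K[0,0]*th*np.cos(a),K[1,2]+K[1,1]*th*np.sin(a)])
def rayw(d,u,v):
    K=d["camera_matrix"];x=(u-K[0,2]);y=v-K[1,2];r=np.hypot(x,y);th=r/K[0,0]
    p=np.array([np.sin(th)*x/r,np.sin(th)*y/r,np.cos(th)]);R=np.array(d["R"]);return -R.T@d["t"],R.T@p
def onzw(d,u,v,z):
    o,r=rayw(d,u,v);return o+r*(z-o[2])/r[2]
E
python3 -c "
from h import *
crop('top0',110,240,235,415,4.4,'pics/topc.png')
crop('scene0',170,350,205,450,3.2,'pics/scenec.png')"
```

```text
(no output)
```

View pics/topc.png

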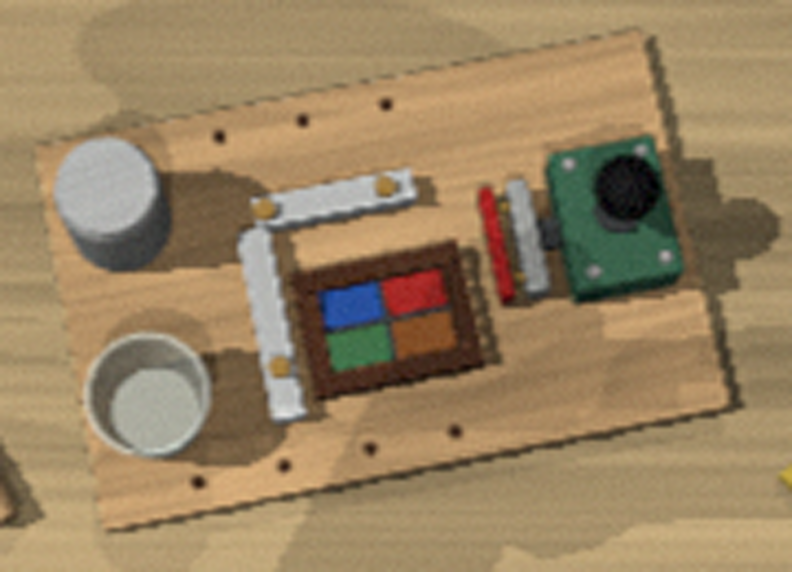

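View pics/scenec.png

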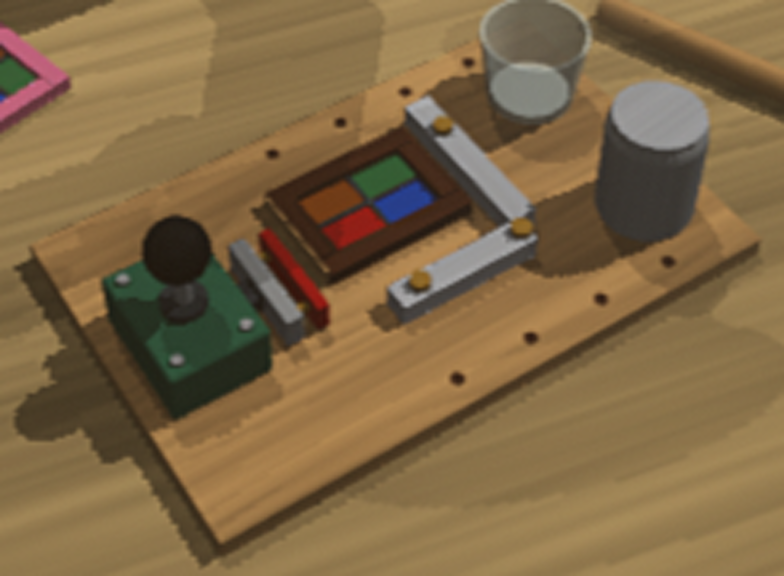

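Run:
```python
from h import *
T=pickle.load(open('top0.pkl','rb'));S=pickle.load(open('scene0.pkl','rb'))
t=lambda c,r:(235-.5+(c+.5)/4.4,110-.5+(r+.5)/4.4)
s=lambda c,r:(205-.5+(c+.5)/3.2,170-.5+(r+.5)/3.2)
P=[onz(T,*t(*p),.018) for p in [(37,146),(642,30),(738,403),(104,528)]]
Q=[onz(S,*s(*p),.018) for p in [(757,240),(220,545),(35,250)]]
for p in P:print('Tboard',p.round(4))
for p in Q:print('Sboard',p.round(4))
P=np.array(P);print('center',P.mean(0), 'lens',[np.linalg.norm(P[i]-P[(i+1)%4]) for i in range(4)])
e=(P[0]-P[1])+(P[3]-P[2]);print('yaw from y',np.arctan2(-e[0],e[1]));e=(P[0]-P[3])+(P[1]-P[2]);print('yaw from x',np.arctan2(e[1],e[0]))
o1,r1=ray(T,*t(627,187));o2,r2=ray(S,*s(177,251))
A=np.array([r1,-r2]).T;k=np.linalg.lstsq(A,o2-o1,rcond=None)[0];print('knob',o1+k[0]*r1,o2+k[1]*r2,onz(T,*t(627,187),.117))
for n,p in dict(fl=(295,272),fr=(456,242),nr=(485,358),nl=(318,398)).items():print(n,onz(T,*t(*p),.032))
for n,p in dict(corner=(272,227),raillo=(415,200),stop=(305,412)).items():print(n,onz(T,*t(*p),.038))
for n,p in dict(padf_far=(480,190),padf_near=(500,302)).items():print(n,onz(T,*t(*p),.042))
```

```text
Tboard [0.6701 0.2646 0.018 ]
Tboard [ 0.7579 -0.164   0.018 ]
Tboard [ 0.4873 -0.2246  0.018 ]
Tboard [0.3988 0.2103 0.018 ]
Sboard [0.6733 0.264  0.018 ]
Sboard [ 0.7616 -0.1613  0.018 ]
Sboard [ 0.4952 -0.2141  0.018 ]
center [0.57856065 0.02157585 0.018     ] lens [np.float64(0.43754316529027465), np.float64(0.27732759156052733), np.float64(0.44382236942322345), np.float64(0.2766723522722876)]
yaw from y 0.20135247238156695
yaw from x 0.2087410889626537
knob [ 0.61208242 -0.13810822  0.11549197] [ 0.61275796 -0.13543576  0.11534155] [ 0.61162473 -0.13790765  0.117     ]
fl [0.57560012 0.08128081 0.032     ]
fr [ 0.59742641 -0.03001814  0.032     ]
nr [ 0.51535437 -0.04950344  0.032     ]
nl [0.48698867 0.06475711 0.032     ]
corner [0.60600047 0.09726453 0.038     ]
raillo [ 0.62570619 -0.00149681  0.038     ]
stop [0.4760914  0.07339642 0.038     ]
padf_far [ 0.63185354 -0.04629648  0.042     ]
padf_near [ 0.55239467 -0.05943015  0.042     ]
```

```bash
cat >> h.py <<'E'
from scipy.spatial.transform import Rotation as Ro
YAW=0.204
XH=np.array([np.cos(YAW),np.sin(YAW),0]);YH=np.array([-np.sin(YAW),np.cos(YAW),0])
CORNER=np.array([0.606,0.0973,0.018])
def fence(p): d=np.array(p)-CORNER; return np.array([d@XH,d@YH,d[2]])
def world(f): return CORNER+f[0]*XH+f[1]*YH+np.array([0,0,f[2]])
def plan(s,target,yaw_y=None,maxmm=50,maxdeg=8.5):
    """rows to bring TCP to target with tool straight down, tool y at world angle yaw_y"""
    p=np.array(s["eef_pos"]);R=Ro.from_quat(s["tcp_rot"])
    if yaw_y is None: y=R.as_matrix()[:,1];yaw_y=np.arctan2(y[1],y[0])
    y=np.array([np.cos(yaw_y),np.sin(yaw_y),0]);x=np.array([0,0,-1.]);G=Ro.from_matrix(np.array([x,y,np.cross(x,y)]).T)
    rows=[]
    n=max(int(np.ceil(np.linalg.norm(target-p)/(maxmm/1000))),int(np.ceil(np.degrees((R.inv()*G).magnitude())/maxdeg)),1)
    for i in range(n):
        k=n-i
        d=R.inv().apply((target-p)/k)/.05;w=np.degrees((R.inv()*G).as_rotvec()/k)
        d=d.round(2);w=w.round(1);rows.append([d.tolist(),w.tolist()])
        p=p+R.apply(d*.05);R=R*Ro.from_rotvec(np.radians(w))
    return rows
def show(s,r=None):
    m=Ro.from_quat(s["tcp_rot"]).as_matrix();print('t',round(s["time"],2),'p',s["eef_pos"].round(4),'fence',fence(s["eef_pos"]).round(4),'yawY',round(np.arctan2(m[1,1],m[0,1]),3),'tilt',m[:,0].round(3),'q',s["qpos"].round(3),'F',s["contact_force"].round(1),'T',s["wrist_torque"].round(2),'op',round(s["opening"],3))
E
python3 - <<'E'
from h import *
from plant import ctrl
s=ctrl.get_state();show(s);print(Ro.from_quat(s["tcp_rot"]).as_matrix().round(3))
for c in [YAW+np.pi/2,YAW-np.pi/2]:
    r=plan(s,np.array([.4755,.0025,.2]),c);print(len(r));[print(q) for q in r]
E
```

```text
t 0.15 p [ 0.2533 -0.6251  0.2412] fence [-0.4918 -0.636   0.2232] yawY -1.186 tilt [-0.     0.002 -1.   ] q [-1.336  0.287  1.578 -0.     1.279 -0.15 ] F [0.2 0.2 1.2] T [ 0.    0.01 -0.02] op 0.997
[[-0.     0.375 -0.927]
 [ 0.002 -0.927 -0.375]
 [-1.    -0.002 -0.   ]]
20
[[0.04, -0.5, -0.44], [-8.5, -0.0, -0.0]]
[[0.04, -0.43, -0.51], [-8.5, -0.0, -0.0]]
[[0.04, -0.35, -0.57], [-8.5, -0.0, -0.0]]
[[0.04, -0.26, -0.61], [-8.5, -0.0, -0.0]]
[[0.04, -0.17, -0.64], [-8.5, -0.0, -0.0]]
[[0.04, -0.07, -0.66], [-8.5, -0.0, -0.0]]
[[0.04, 0.03, -0.67], [-8.5, -0.0, -0.0]]
[[0.04, 0.13, -0.65], [-8.5, -0.0, -0.0]]
[[0.04, 0.22, -0.63], [-8.5, -0.0, -0.0]]
[[0.04, 0.31, -0.59], [-8.5, -0.0, -0.0]]
[[0.04, 0.4, -0.53], [-8.5, -0.0, -0.0]]
[[0.05, 0.47, -0.47], [-8.5, -0.0, -0.0]]
[[0.04, 0.54, -0.39], [-8.5, -0.0, -0.0]]
[[0.05, 0.59, -0.31], [-8.4, -0.0, -0.0]]
[[0.04, 0.63, -0.22], [-8.5, -0.0, -0.0]]
[[0.05, 0.65, -0.13], [-8.4, -0.0, -0.0]]
[[0.04, 0.67, -0.03], [-8.5, -0.0, -0.0]]
[[0.05, 0.66, 0.07], [-8.4, -0.0, -0.0]]
[[0.04, 0.65, 0.16], [-8.5, -0.0, -0.1]]
[[0.04, 0.61, 0.26], [-8.4, -0.0, -0.0]]
14
[[0.06, -0.71, -0.63], [0.7, -0.0, 0.0]]
[[0.06, -0.72, -0.62], [0.7, -0.0, 0.0]]
[[0.06, -0.73, -0.61], [0.7, -0.0, 0.0]]
[[0.06, -0.73, -0.6], [0.8, -0.0, 0.0]]
[[0.06, -0.74, -0.6], [0.7, -0.0, 0.0]]
[[0.06, -0.75, -0.59], [0.8, -0.0, 0.0]]
[[0.06, -0.76, -0.57], [0.7, -0.0, 0.0]]
[[0.06, -0.77, -0.57], [0.8, 0.0, 0.0]]
[[0.06, -0.77, -0.55], [0.7, 0.0, 0.0]]
[[0.06, -0.78, -0.55], [0.8, 0.0, 0.0]]
[[0.06, -0.79, -0.53], [0.7, 0.0, 0.0]]
[[0.06, -0.79, -0.52], [0.8, 0.0, 0.0]]
[[0.06, -0.8, -0.52], [0.7, 0.0, 0.1]]
[[0.06, -0.81, -0.5], [0.8, 0.0, 0.0]]
```

drive_tool --series '[[[0, -0.72, -0.63], [0.7, 0, 0]], [[0, -0.73, -0.62], [0.7, 0, 0]], [[0, -0.74, -0.61], [0.7, 0, 0]], [[0, -0.75, -0.6], [0.8, 0, 0]], [[0, -0.75, -0.6], [0.8, 0, 0]]]' --grip 0

```text
time: 0.65
eef_pos: [0.331, -0.3956, 0.237]
tcp_rot: [-0.698, -0.111, 0.699, -0.106]
contact_force: [0.7, -0.1, 0.4]
opening: 0.497
```

drive_tool --series '[[[0, -0.76, -0.59], [0.8, 0, 0]], [[0, -0.77, -0.58], [0.8, 0, 0]], [[0, -0.78, -0.57], [0.7, 0, 0]], [[0, -0.78, -0.56], [0.7, 0, 0]], [[0, -0.79, -0.55], [0.8, 0, 0]]]'

```text
time: 1.15
eef_pos: [0.4148, -0.1602, 0.2372]
tcp_rot: [-0.702, -0.086, 0.702, -0.081]
contact_force: [1.4, -0.8, 0.3]
opening: 0.499
```

Run:
```python
from h import *
from plant import ctrl
s=ctrl.get_state();show(s)
r=plan(s,np.array([.4755,.0025,.15]),YAW-np.pi/2)
[print(q) for q in r]
```

```text
t 1.15 p [ 0.4148 -0.1602  0.2372] fence [-0.2394 -0.2134  0.2192] yawY -1.335 tilt [-0.001  0.007 -1.   ] q [-0.6   -0.238  2.121  0.005  1.264  0.733] F [ 1.4 -0.8  0.3] T [-0.02 -0.03 -0.07] op 0.499
[[0.44, -0.72, -0.49], [0.5, -0.0, 0.1]]
[[0.44, -0.72, -0.48], [0.4, -0.0, 0.1]]
[[0.44, -0.73, -0.47], [0.5, -0.0, 0.1]]
[[0.44, -0.73, -0.46], [0.4, -0.0, 0.1]]
```

drive_tool --series '[[[0.44, -0.72, -0.49], [0.5, 0, 0.1]], [[0.44, -0.72, -0.48], [0.5, 0, 0.1]], [[0.44, -0.73, -0.47], [0.5, 0, 0.1]], [[0.44, -0.73, -0.46], [0.5, 0, 0.1]], [[0, 0, 0], [0, 0, 0]]]'

```text
time: 1.65
eef_pos: [0.4773, 0.0128, 0.1489]
tcp_rot: [0.705, 0.071, -0.701, 0.074]
contact_force: [-0.9, -0.6, 0.3]
opening: 0.501
```

Run:
```python
from h import *
from plant import ctrl
s=ctrl.get_state();show(s)
for n in("wrist","top"):
    d=ctrl.read_camera(n);pickle.dump(d,open(n+"1.pkl","wb"))
crop('wrist1',0,400,0,640,1.25,'pics/wrist1.png')
crop('top1',110,240,235,415,4.4,'pics/top1.png')
d=pickle.load(open("wrist1.pkl","rb"))
w=lambda c,r:onzw(d,c/1.25,r/1.25,.032)
```

```text
t 1.65 p [0.4773 0.0128 0.1489] fence [-0.1432 -0.0566  0.1309] yawY -1.365 tilt [ 0.006 -0.003 -1.   ] q [-1.850e-01 -5.800e-02  2.134e+00 -2.000e-03  1.059e+00  1.181e+00] F [-0.9 -0.6  0.3] T [-0.02  0.05 -0.02] op 0.501
```

View pics/wrist1.png

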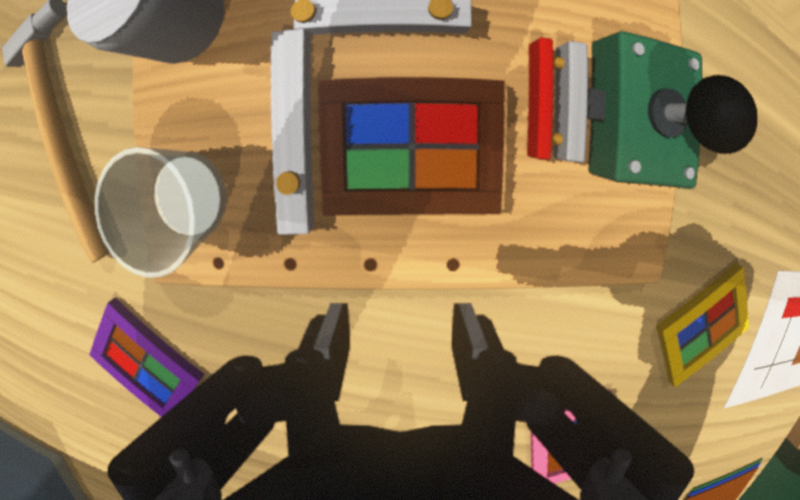

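View pics/top1.png

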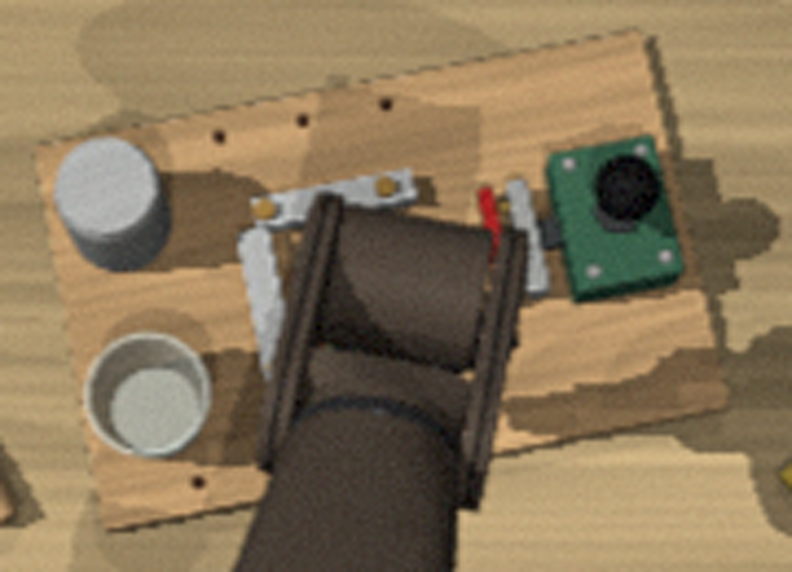

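Run:
```python
from h import *
d=pickle.load(open("wrist1.pkl","rb"))
def w(c,r,z): return fence(onzw(d,(c+.5)/1.25-.5,(r+.5)/1.25-.5,z)).round(4)
for n,c,r,z in [("fl",320,82,.032),("fr",503,80,.032),("nr",503,213,.032),("nl",322,215,.032),("rail face L",310,25,.038),("rail face R",470,24,.038),("stop top",307,34,.038),("stop near",309,232,.038),("pad far",552,42,.042),("pad near",550,158,.042),("knob",722,114,.117),("tipL",340,305,.14),("tipR",462,305,.14)]: print(n,w(c,r,z))
```

```text
fl [-0.034  -0.0065  0.014 ]
fr [-0.0315 -0.1241  0.014 ]
nr [-0.1204 -0.1273  0.014 ]
nl [-0.122  -0.0055  0.014 ]
rail face L [ 0.0036 -0.001   0.02  ]
rail face R [ 0.0035 -0.1013  0.02  ]
stop top [-0.0024  0.0009  0.02  ]
stop near [-0.1321  0.0027  0.02  ]
pad far [-0.0041 -0.1547  0.024 ]
pad near [-0.0809 -0.1547  0.024 ]
knob [-0.042  -0.2326  0.099 ]
tipL [-0.1354 -0.0328  0.122 ]
tipR [-0.1355 -0.0827  0.122 ]
```

drive_tool --series '[[[0.7, 0.15, 0.06], [0, 0, 0]], [[0.7, 0, 0], [0, 0, 0]], [[0.7, 0, 0], [0, 0, 0]], [[0, 0, 0], [0, 0, 0]]]'

```text
time: 2.15
eef_pos: [0.4831, -0.0054, 0.0502]
tcp_rot: [0.712, 0.065, -0.696, 0.074]
contact_force: [-1.0, 0.5, 0.4]
opening: 0.497
```

Run:
```python
from h import *
from plant import ctrl
s=ctrl.get_state();show(s)
for n in("wrist","scene"):
    d=ctrl.read_camera(n);pickle.dump(d,open(n+"2.pkl","wb"))
crop('wrist2',0,400,0,640,1.25,'pics/wrist2.png')
crop('scene2',170,350,205,450,3.2,'pics/scene2.png')
```

```text
t 2.15 p [ 0.4831 -0.0054  0.0502] fence [-0.1411 -0.0757  0.0322] yawY -1.373 tilt [ 0.024 -0.01  -1.   ] q [-0.219  0.111  2.178 -0.006  0.828  1.158] F [-1.   0.5  0.4] T [0.02 0.03 0.05] op 0.497
```

View pics/wrist2.png

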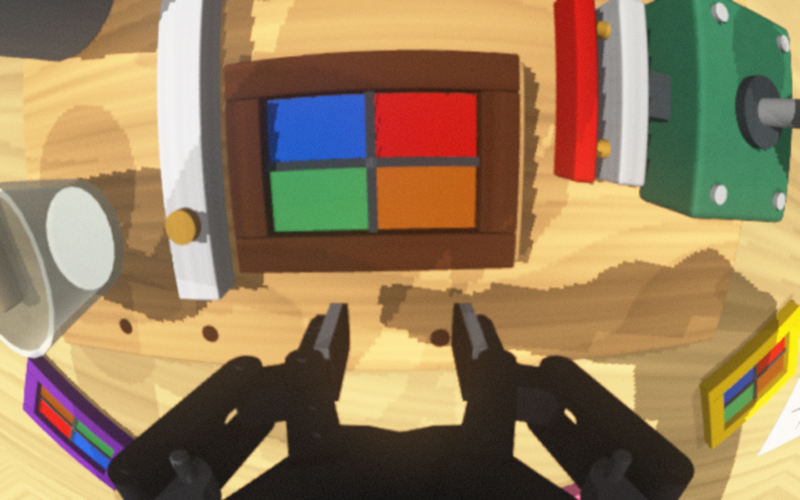

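View pics/scene2.png

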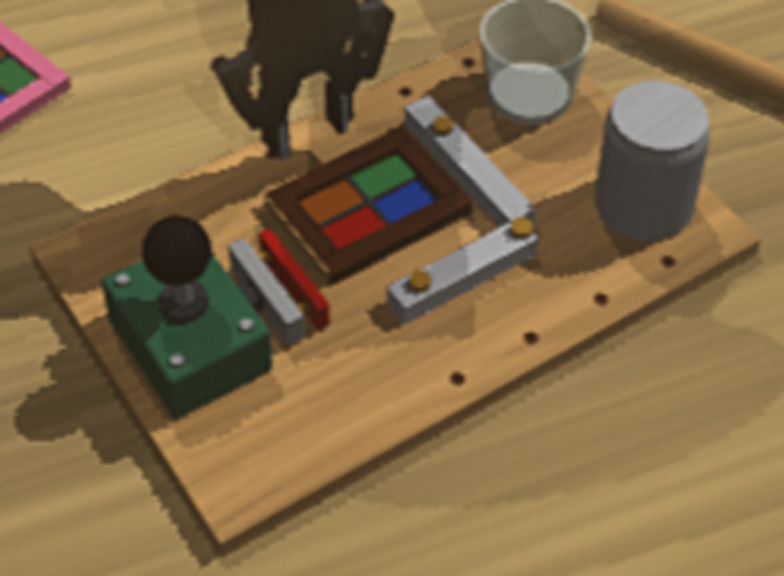

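Run:
```python
from h import *
from plant import ctrl
S=pickle.load(open('scene2.pkl','rb'))
for c,r in[(283,157),(345,132)]:
    o,v=ray(S,205-.5+(c+.5)/3.2,170-.5+(r+.5)/3.2)
    for x in(-.141,-.13):
        k=(x-(o-CORNER)@XH)/(v@XH);print(x,fence(o+k*v).round(4)[1:],(o+k*v)[2])
s=ctrl.get_state();show(s)
r=plan(s,world([-.149,-.064,.034-.018]),YAW-np.pi/2,maxmm=10)
[print(q) for q in r]
```

```text
-0.141 [-0.0958  0.0138] 0.03177202520296796
-0.13 [-0.1017  0.0273] 0.04526924758462003
-0.141 [-0.0419  0.0093] 0.027348913739477676
-0.13 [-0.0487  0.0229] 0.04091557926551426
t 2.25 p [ 0.487  -0.0058  0.0547] fence [-0.1374 -0.0769  0.0367] yawY -1.373 tilt [ 0.033 -0.012 -0.999] q [-0.218  0.106  2.173 -0.006  0.828  1.158] F [ 0.  -0.2  1.3] T [ 0.02 -0.01 -0.  ] op 0.502
[[0.13, -0.09, 0.08], [-0.1, -0.6, -0.3]]
[[0.14, -0.09, 0.08], [-0.1, -0.6, -0.4]]
[[0.14, -0.08, 0.08], [-0.1, -0.5, -0.3]]
```

drive_tool --series '[[[0.13, -0.09, 0.1], [0, -0.7, -0.4]], [[0.14, -0.09, 0.08], [0, -0.7, -0.4]], [[0.14, -0.08, 0.08], [0, -0.6, -0.3]], [[0, 0, 0], [0, 0, 0]]]'

```text
time: 2.65
eef_pos: [0.4758, 0.0028, 0.0394]
tcp_rot: [0.705, 0.069, -0.702, 0.07]
contact_force: [0.9, -0.1, 0.2]
opening: 0.497
```

Run:
```python
from h import *
from plant import ctrl
s=ctrl.get_state();show(s)
r=plan(s,world([-.149,-.064,.033-.018]),YAW-np.pi/2,maxmm=10)
[print(q) for q in r]
```

```text
t 2.65 p [0.4758 0.0028 0.0394] fence [-0.1466 -0.0661  0.0214] yawY -1.374 tilt [ 0.004 -0.002 -1.   ] q [-2.070e-01  1.260e-01  2.186e+00 -1.000e-03  8.240e-01  1.168e+00] F [ 0.9 -0.1  0.2] T [-0.04  0.03  0.01] op 0.497
[[0.13, -0.04, 0.05], [-0.4, -0.2, -0.2]]
```

drive_tool --series '[[[0.13, -0.04, 0], [-0.3, -0.2, -0.2]], [[0, 0, 0], [0, 0, 0]], [[0, 0, -0.08], [0, 0, 0]], [[0, 0, -0.08], [0, 0, 0]], [[0, 0, 0], [0, 0, 0]]]'

```text
time: 3.15
eef_pos: [0.4847, 0.0071, 0.0331]
tcp_rot: [0.704, 0.072, -0.703, 0.072]
contact_force: [0.3, -0.1, 0.2]
opening: 0.502
```

drive_tool --series '[[[0, 0, -0.06], [0, 0, 0]], [[0, 0, -0.06], [0, 0, 0]], [[0, 0, -0.06], [0, 0, 0]], [[0, 0, 0], [0, 0, 0]]]'

```text
time: 3.55
eef_pos: [0.4937, 0.0091, 0.033]
tcp_rot: [-0.703, -0.072, 0.704, -0.072]
contact_force: [-0.2, -0.4, 0.1]
opening: 0.501
```

Run:
```python
from h import *
from plant import ctrl
s=ctrl.get_state();show(s)
d=ctrl.read_camera("wrist");pickle.dump(d,open("wrist3.pkl","wb"))
crop('wrist3',0,400,0,640,1.25,'pics/wrist3.png')
```

```text
t 3.55 p [0.4937 0.0091 0.033 ] fence [-0.1279 -0.0637  0.015 ] yawY -1.367 tilt [-0.001  0.001 -1.   ] q [-1.880e-01  1.780e-01  2.142e+00  1.000e-03  8.230e-01  1.179e+00] F [-0.2 -0.4  0.1] T [-0.01  0.01  0.01] op 0.501
```

View pics/wrist3.png

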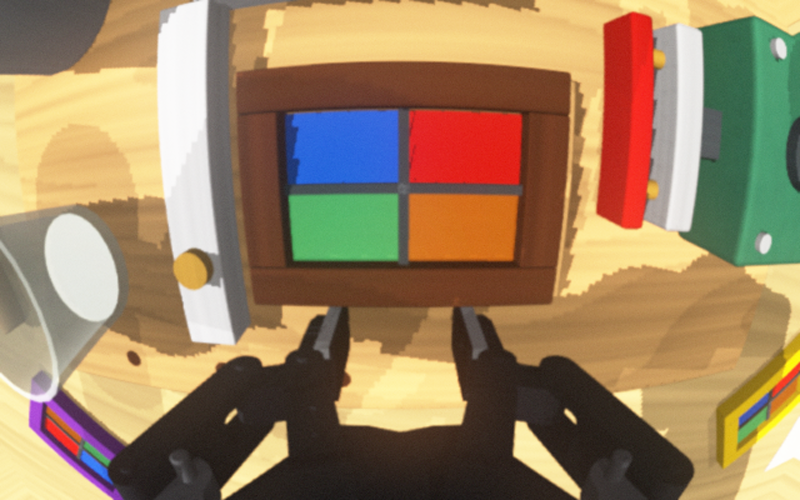

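drive_tool --series '[[[0, 0, -0.05], [0, 0, 0]], [[0, 0, -0.05], [0, 0, 0]], [[0, 0, -0.05], [0, 0, 0]], [[0, 0, -0.05], [0, 0, 0]], [[0, 0, -0.05], [0, 0, 0]]]'

```text
time: 4.1
eef_pos: [0.5053, 0.0117, 0.0327]
tcp_rot: [-0.702, -0.072, 0.705, -0.071]
contact_force: [-2.8, -0.8, 1.8]
opening: 0.503
```

Run:
```python
from h import *
from plant import ctrl
s=ctrl.get_state();show(s)
d=ctrl.read_camera("wrist");pickle.dump(d,open("wrist4.pkl","wb"))
crop('wrist4',0,400,0,640,1.25,'pics/wrist4.png')
```

```text
t 4.1 p [0.5053 0.0117 0.0327] fence [-0.1159 -0.0634  0.0147] yawY -1.367 tilt [-0.004  0.001 -1.   ] q [-0.178  0.203  2.112  0.     0.831  1.189] F [-2.8 -0.8  1.8] T [-0.1   0.35 -0.01] op 0.503
```

View pics/wrist4.png

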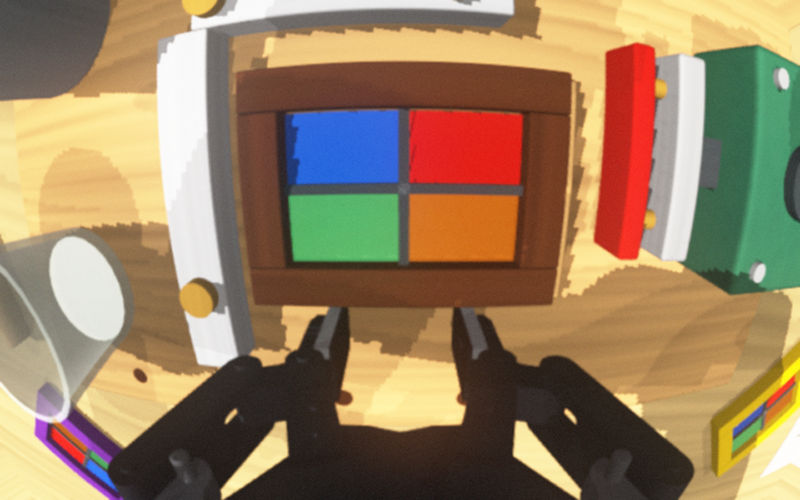

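drive_tool --series '[[[0, 0, -0.06], [0, 0, 0]], [[0, 0, -0.06], [0, 0, 0]], [[0, 0, -0.06], [0, 0, 0]], [[0, 0, -0.06], [0, 0, 0]], [[0, 0, -0.04], [0, 0, 0]]]'

```text
time: 4.65
eef_pos: [0.5205, 0.0149, 0.0325]
tcp_rot: [-0.702, -0.072, 0.705, -0.071]
contact_force: [-2.0, -0.5, 1.5]
opening: 0.501
```

Run:
```python
from h import *
from plant import ctrl
s=ctrl.get_state();show(s)
d=ctrl.read_camera("wrist");pickle.dump(d,open("wrist5.pkl","wb"))
crop('wrist5',0,400,0,640,1.25,'pics/wrist5.png')
```

```text
t 4.65 p [0.5205 0.0149 0.0325] fence [-0.1004 -0.0634  0.0145] yawY -1.367 tilt [-0.004  0.001 -1.   ] q [-0.167  0.233  2.076  0.     0.837  1.2  ] F [-2.  -0.5  1.5] T [-0.11  0.35  0.02] op 0.501
```

View pics/wrist5.png

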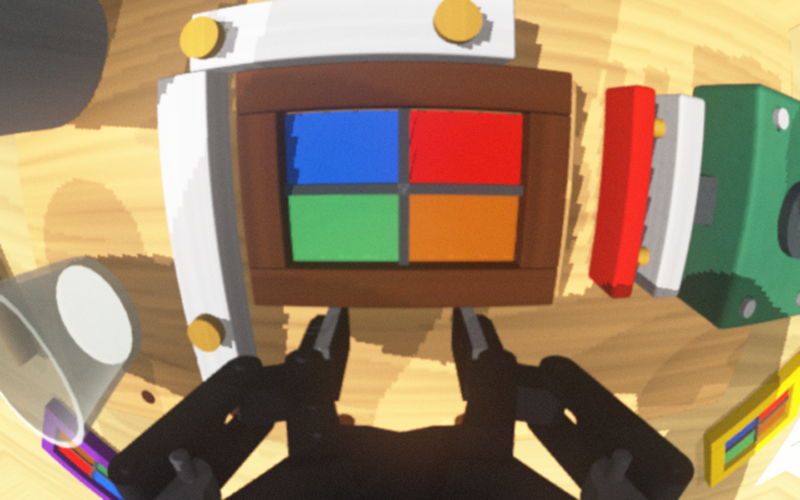

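drive_tool --series '[[[0, 0, -0.03], [0, 0, 0]], [[0, 0, -0.03], [0, 0, 0]]]'

```text
time: 4.9
eef_pos: [0.5218, 0.0152, 0.0322]
tcp_rot: [-0.7, -0.073, 0.707, -0.072]
contact_force: [-6.8, -3.1, 5.0]
opening: 0.5
```

drive_tool --series '[[[0, 0, -0.03], [0, 0, 0]]]'

```text
time: 5.0
eef_pos: [0.5218, 0.0153, 0.032]
tcp_rot: [-0.698, -0.073, 0.709, -0.072]
contact_force: [-5.8, -2.1, 4.4]
opening: 0.497
```

drive_tool --series '[[[0, 0, -0.03], [0, 0, 0]]]'

```text
time: 5.1
eef_pos: [0.5218, 0.0153, 0.0318]
tcp_rot: [-0.696, -0.073, 0.71, -0.072]
contact_force: [-5.7, -2.0, 4.9]
opening: 0.501
```

Run:
```python
from h import *
from plant import ctrl
s=ctrl.get_state();show(s)
d=ctrl.read_camera("wrist");pickle.dump(d,open("wrist6.pkl","wb"))
d=ctrl.read_camera("scene");pickle.dump(d,open("scene6.pkl","wb"))
crop('wrist6',0,110,100,500,2,'pics/wrist6.png')
crop('scene6',170,350,205,450,3.2,'pics/scene6.png')
```

```text
t 5.1 p [0.5218 0.0153 0.0318] fence [-0.0991 -0.0632  0.0138] yawY -1.366 tilt [-0.02  -0.001 -1.   ] q [-0.163  0.244  2.064 -0.005  0.853  1.206] F [-5.7 -2.   4.9] T [-0.44  0.91 -0.11] op 0.501
```

View pics/wrist6.png

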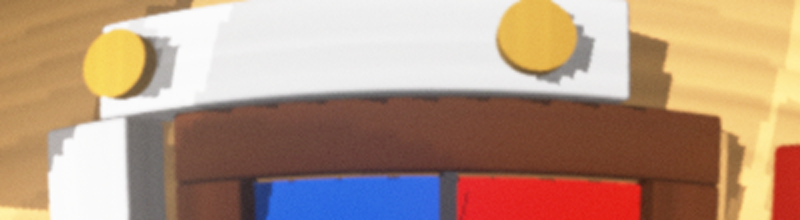

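View pics/scene6.png

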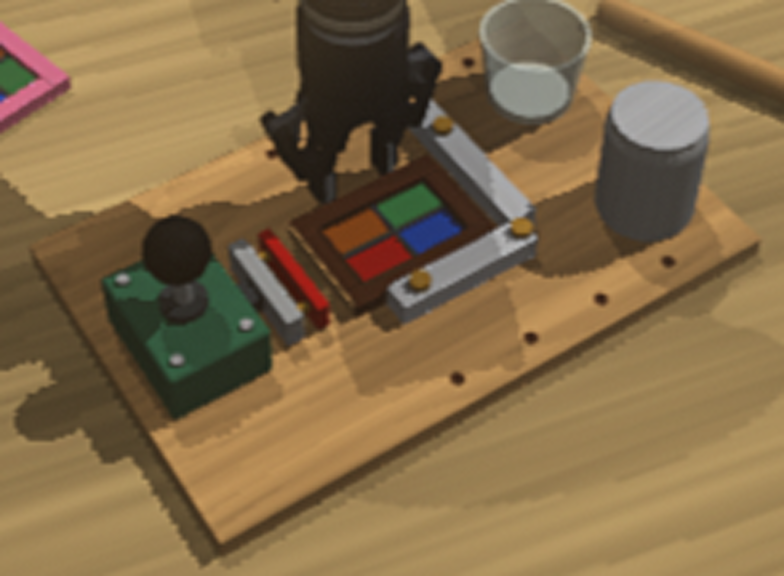

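drive_tool --series '[[[0, 0, -0.06], [0, 0.6, 0]], [[0, 0, -0.06], [0, 0, 0]]]'

```text
time: 5.4
eef_pos: [0.5218, 0.0156, 0.0308]
tcp_rot: [-0.694, -0.074, 0.713, -0.072]
contact_force: [-10.6, -4.2, 6.3]
opening: 0.5
```

Run:
```python
from h import *
from plant import ctrl
s=ctrl.get_state();show(s)
d=ctrl.read_camera("wrist");pickle.dump(d,open("wrist7.pkl","wb"))
crop('wrist7',30,90,100,500,2,'pics/wrist7.png')
```

```text
t 5.4 p [0.5218 0.0156 0.0308] fence [-0.099  -0.063   0.0128] yawY -1.364 tilt [-0.027 -0.    -1.   ] q [-0.162  0.249  2.06  -0.006  0.859  1.206] F [-10.6  -4.2   6.3] T [-0.72  1.53 -0.16] op 0.5
```

View pics/wrist7.png

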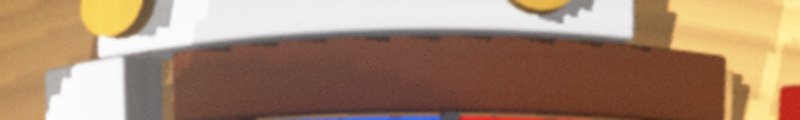

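drive_tool --series '[[[0, 0, 0.1], [0, -1.5, 0]], [[0, 0, 0.2], [0, 0, 0]], [[-0.5, 0, 0.1], [0, 0, 0]], [[-0.9, 0, 0], [0, 0, 0]], [[-0.9, 0, 0], [0, 0, 0]]]'

```text
time: 5.95
eef_pos: [0.5023, 0.0126, 0.1418]
tcp_rot: [-0.68, -0.074, 0.726, -0.071]
contact_force: [1.3, -0.6, 0.5]
opening: 0.497
```

drive_tool --series '[[[-0.9, 0, 0], [-8.5, 0, 0]], [[-0.9, 0, 0], [-8.5, 0, 0]], [[0, 0, 0], [-8.5, 0, 0]], [[0, 0, 0], [-8.5, 0, 0]], [[0, 0, 0], [-8.5, 0, 0]]]' --grip 1

```text
time: 6.45
eef_pos: [0.5122, 0.0125, 0.2458]
tcp_rot: [-0.615, -0.331, 0.639, -0.321]
contact_force: [0.3, -0.1, 0.3]
opening: 1.002
```

Run:
```python
from h import *
from plant import ctrl
s=ctrl.get_state();show(s)
for n in("wrist","top","scene"):
    d=ctrl.read_camera(n);pickle.dump(d,open(n+"8.pkl","wb"))
crop('wrist8',0,400,0,640,1.25,'pics/wrist8.png')
crop('top8',110,240,235,415,4.4,'pics/top8.png')
crop('scene8',170,350,205,450,3.2,'pics/scene8.png')
```

```text
t 6.45 p [0.5122 0.0125 0.2458] fence [-0.109  -0.064   0.2278] yawY -0.612 tilt [-0.037 -0.004 -0.999] q [-0.169 -0.059  1.948 -0.01   1.289  0.446] F [ 0.3 -0.1  0.3] T [ 0.05 -0.07  0.  ] op 1.002
```

View pics/wrist8.png

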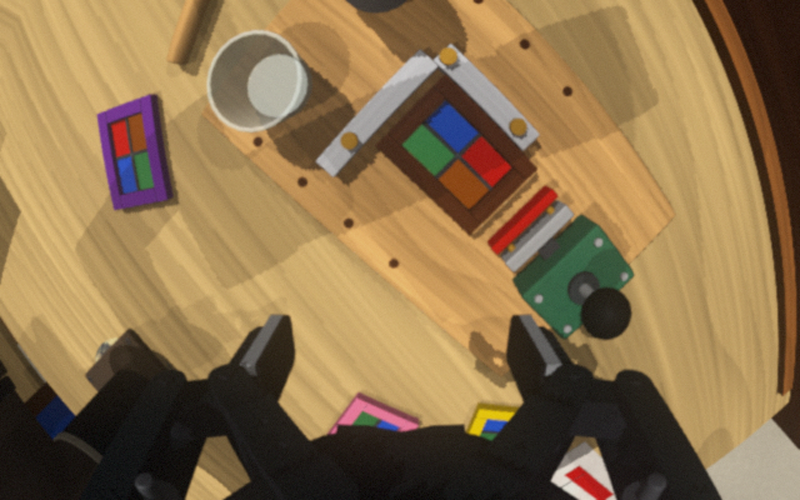

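View pics/scene8.png

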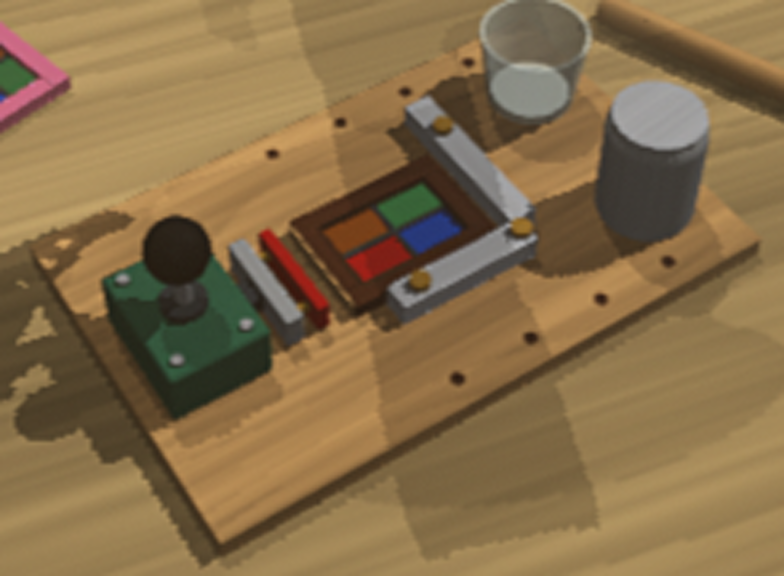

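Run:
```python
from h import *
from plant import ctrl
from scipy.optimize import least_squares
W1=pickle.load(open('wrist1.pkl','rb'));W8=pickle.load(open('wrist8.pkl','rb'));T=pickle.load(open('top0.pkl','rb'));S=pickle.load(open('scene0.pkl','rb'))
print('w1',onzw(W1,722/1.25-.1,114/1.25-.1,.117),'w8',onzw(W8,606/1.25-.1,313/1.25-.1,.117))
k=np.array([.6122,-.1368,.117])
s=ctrl.get_state();show(s)
yaw=s["qpos"][0]*0-0.22+2.6
# staged: rotate through intermediate yaws to keep direction
r=plan(s,np.array([.6122,-.1368,.22]),-.612+2.9,maxmm=50)
print(len(r));[print(q) for q in r]
```

```text
w1 [ 0.61200179 -0.13893904  0.117     ] w8 [ 0.61185788 -0.13816529  0.117     ]
t 6.6 p [0.5113 0.0126 0.2442] fence [-0.1098 -0.0637  0.2262] yawY -0.621 tilt [-0.041 -0.003 -0.999] q [-0.169 -0.057  1.949 -0.011  1.289  0.455] F [ 0.3 -0.4 -0.8] T [-0.04 -0.03  0.  ] op 1.002
20
[[0.02, 0.17, 0.06], [-8.3, -0.1, 0.1]]
[[0.02, 0.16, 0.09], [-8.3, -0.1, 0.1]]
[[0.02, 0.14, 0.11], [-8.3, -0.1, 0.1]]
[[0.02, 0.13, 0.13], [-8.3, -0.1, 0.1]]
[[0.02, 0.11, 0.14], [-8.3, -0.1, 0.1]]
[[0.02, 0.09, 0.16], [-8.3, -0.1, 0.1]]
[[0.02, 0.06, 0.17], [-8.3, -0.1, 0.1]]
[[0.02, 0.04, 0.18], [-8.3, -0.1, 0.1]]
[[0.03, 0.01, 0.18], [-8.4, -0.1, 0.1]]
[[0.03, -0.02, 0.18], [-8.3, -0.1, 0.1]]
[[0.02, -0.04, 0.17], [-8.4, -0.1, 0.1]]
[[0.03, -0.07, 0.17], [-8.3, -0.2, 0.1]]
[[0.03, -0.09, 0.16], [-8.4, -0.1, 0.1]]
[[0.03, -0.11, 0.14], [-8.3, -0.2, 0.1]]
[[0.02, -0.13, 0.12], [-8.4, -0.1, 0.1]]
[[0.03, -0.15, 0.1], [-8.3, -0.2, 0.1]]
[[0.02, -0.16, 0.08], [-8.4, -0.1, 0.1]]
[[0.03, -0.17, 0.06], [-8.3, -0.2, 0.1]]
[[0.02, -0.18, 0.03], [-8.4, -0.2, 0.1]]
[[0.03, -0.17, 0.0], [-8.3, -0.1, 0.2]]
```

drive_tool --series '[[[0, 0.17, 0.06], [-8.4, -0.1, 0.1]], [[0, 0.16, 0.09], [-8.4, -0.1, 0.1]], [[0, 0.14, 0.11], [-8.4, -0.1, 0.1]], [[0, 0.13, 0.13], [-8.4, -0.1, 0.1]], [[0, 0.11, 0.14], [-8.4, -0.1, 0.1]]]'

```text
time: 7.1
eef_pos: [0.5361, -0.0245, 0.2407]
tcp_rot: [0.456, 0.537, -0.479, 0.524]
contact_force: [-0.7, 0.4, 0.8]
opening: 1.002
```

drive_tool --series '[[[0, 0.09, 0.16], [-8.4, -0.1, 0.1]], [[0, 0.06, 0.17], [-8.4, -0.1, 0.1]], [[0, 0.04, 0.18], [-8.4, -0.1, 0.1]], [[0, 0.01, 0.18], [-8.4, -0.1, 0.1]], [[0, -0.02, 0.18], [-8.4, -0.1, 0.1]]]'

```text
time: 7.6
eef_pos: [0.5625, -0.0624, 0.2365]
tcp_rot: [0.234, 0.671, -0.25, 0.658]
contact_force: [0.9, -0.0, -0.8]
opening: 0.996
```

drive_tool --series '[[[0, -0.04, 0.17], [-8.4, -0.1, 0.1]], [[0, -0.07, 0.17], [-8.4, -0.1, 0.1]], [[0, -0.09, 0.16], [-8.4, -0.1, 0.1]], [[0, -0.11, 0.14], [-8.4, -0.1, 0.1]], [[0, -0.13, 0.12], [-8.4, -0.1, 0.1]]]'

```text
time: 8.1
eef_pos: [0.5892, -0.0993, 0.2325]
tcp_rot: [-0.019, 0.713, 0.015, 0.701]
contact_force: [0.5, 0.4, 0.1]
opening: 1.001
```

Run:
```python
from h import *
from plant import ctrl
s=ctrl.get_state();show(s)
yw=s["qpos"][0]-s["qpos"][5];print(yw)
yaw=-.22+2.65
r=plan(s,np.array([.612,-.1378,.20]),yaw,maxmm=50)
print(len(r));[print(q) for q in r]
```

```text
t 8.1 p [ 0.5892 -0.0993  0.2325] fence [-0.0563 -0.1892  0.2145] yawY 1.619 tilt [-0.016 -0.006 -1.   ] q [-0.332  0.133  1.774 -0.012  1.247 -1.948] F [0.5 0.4 0.1] T [ 0.   -0.07  0.03] op 1.001
1.6154212419165095
6
[[0.11, -0.13, 0.07], [-7.7, -0.2, -0.0]]
[[0.11, -0.14, 0.05], [-7.8, -0.2, -0.0]]
[[0.11, -0.15, 0.03], [-7.7, -0.1, -0.0]]
[[0.11, -0.15, 0.02], [-7.8, -0.2, -0.0]]
[[0.1, -0.15, -0.01], [-7.7, -0.1, -0.0]]
[[0.11, -0.14, -0.02], [-7.8, -0.2, -0.1]]
```

drive_tool --series '[[[0.1, -0.16, 0.07], [-7.2, -0.2, 0]], [[0.1, -0.18, 0.05], [-7.2, -0.2, 0]], [[0.1, -0.18, 0.03], [-7.2, -0.2, 0]], [[0.1, -0.18, 0.01], [-7.2, -0.2, 0]], [[0, -0.16, 0], [-6, -0.2, 0]]]'

```text
time: 8.6
eef_pos: [0.6092, -0.1397, 0.208]
tcp_rot: [-0.23, 0.668, 0.232, 0.668]
contact_force: [-0.0, 0.3, 0.8]
opening: 1.0
```

Run:
```python
from h import *
from plant import ctrl
s=ctrl.get_state();show(s)
r=plan(s,np.array([.612,-.1378,.17]),None,maxmm=50)
print(len(r));[print(q) for q in r]
d=ctrl.read_camera("wrist");pickle.dump(d,open("wrist9.pkl","wb"))
print('knob px',projw(d,np.array([.612,-.1378,.117]))*1.25)
crop('wrist9',0,400,0,640,1.25,'pics/wrist9.png')
```

```text
t 8.6 p [ 0.6092 -0.1397  0.208 ] fence [-0.0449 -0.2327  0.19  ] yawY 2.236 tilt [-0.001  0.003 -1.   ] q [-3.880e-01  2.080e-01  1.735e+00  2.000e-03  1.200e+00 -2.625e+00] F [-0.   0.3  0.8] T [-0.03 -0.04  0.04] op 1.0
1
[[0.76, -0.01, 0.07], [-0.0, 0.1, -0.1]]
knob px [400.82414451 262.6293669 ]
```

View pics/wrist9.png

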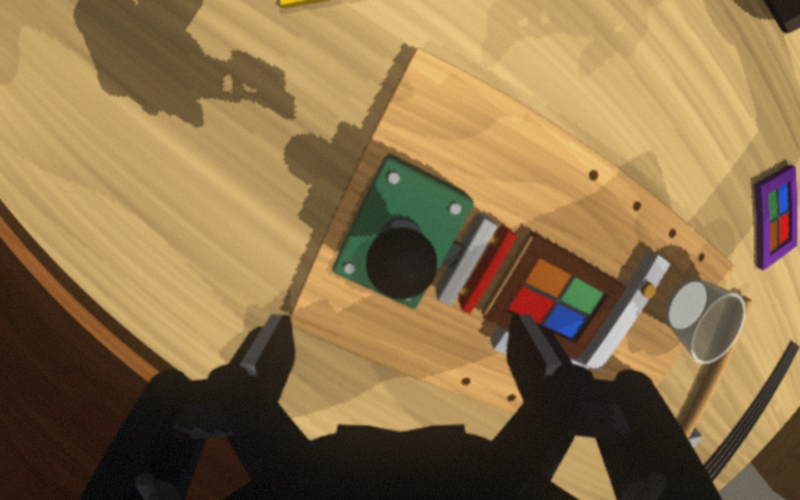

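drive_tool --series '[[[0.7, 0, 0.07], [0, 0, 0]], [[0, 0, 0], [0, 0, 0]]]'

```text
time: 8.85
eef_pos: [0.6125, -0.139, 0.1723]
tcp_rot: [-0.228, 0.669, 0.229, 0.67]
contact_force: [-0.7, 0.2, -0.8]
opening: 1.003
```

Run:
```python
from h import *
from plant import ctrl
s=ctrl.get_state();show(s)
r=plan(s,np.array([.612,-.1378,.109]),2.236,maxmm=30)
print(len(r));[print(q) for q in r]
```

```text
t 8.85 p [ 0.6125 -0.139   0.1723] fence [-0.0415 -0.2327  0.1543] yawY 2.229 tilt [ 0.001  0.002 -1.   ] q [-3.850e-01  2.480e-01  1.756e+00  2.000e-03  1.137e+00 -2.615e+00] F [-0.7  0.2 -0.8] T [0.01 0.06 0.02] op 1.003
3
[[0.42, 0.01, 0.0], [-0.1, 0.0, -0.0]]
[[0.42, 0.01, 0.0], [-0.2, 0.1, -0.0]]
[[0.43, 0.0, 0.0], [-0.1, 0.0, -0.0]]
```

drive_tool --series '[[[0.43, 0.02, 0], [0, 0, 0]], [[0.43, 0, 0], [0, 0, 0]], [[0.38, 0, 0], [0, 0, 0]], [[0, 0, 0], [0, 0, 0]]]'

```text
time: 9.25
eef_pos: [0.6136, -0.138, 0.1132]
tcp_rot: [-0.225, 0.669, 0.224, 0.673]
contact_force: [-1.0, 0.1, -0.2]
opening: 0.996
```

Run:
```python
from h import *
from plant import ctrl
s=ctrl.get_state();show(s)
r=plan(s,np.array([.612,-.1378,.109]),2.236,maxmm=30)
print(len(r));[print(q) for q in r]
for n in("wrist","scene"):
    d=ctrl.read_camera(n);pickle.dump(d,open(n+"10.pkl","wb"))
crop('wrist10',0,400,0,640,1.25,'pics/wrist10.png')
crop('scene10',150,330,205,450,3.2,'pics/scene10.png')
```

```text
t 9.25 p [ 0.6136 -0.138   0.1132] fence [-0.0402 -0.232   0.0952] yawY 2.217 tilt [ 0.006  0.    -1.   ] q [-0.383  0.316  1.791  0.003  1.03  -2.601] F [-1.   0.1 -0.2] T [-0.01 -0.01 -0.01] op 0.996
1
[[0.08, 0.02, -0.02], [-1.1, 0.3, 0.2]]
```

View pics/wrist10.png

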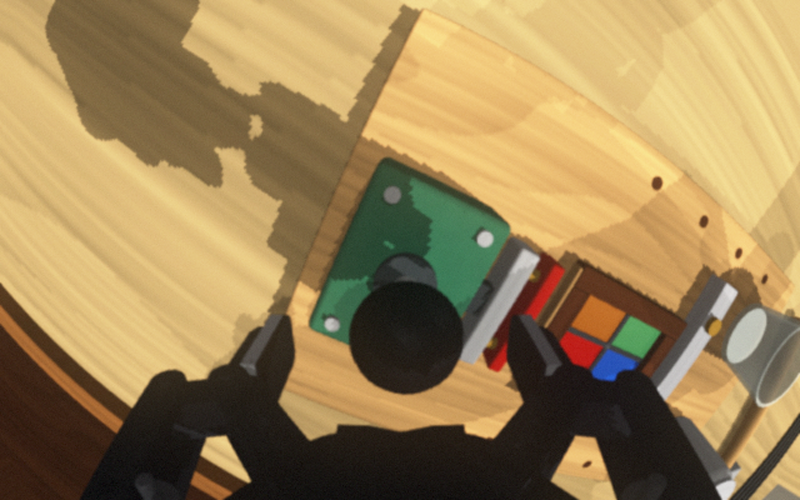

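View pics/scene10.png

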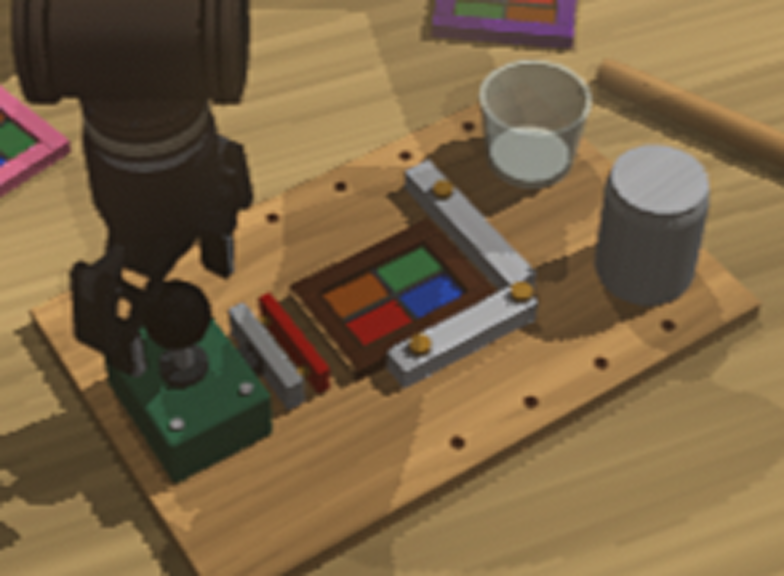

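drive_tool --series '[[[0.09, 0.02, -0.02], [-0.5, 0.3, 0.2]], [[0, 0, 0], [0, 0, 0]]]'

```text
time: 9.55
eef_pos: [0.616, -0.1393, 0.1155]
tcp_rot: [-0.23, 0.667, 0.225, 0.672]
contact_force: [-1.0, -0.2, 0.5]
opening: 1.0
```

drive_tool --series '[[[0, 0, 0], [0, 0, 0]], [[0, 0, 0], [0, 0, 0]], [[0, 0, 0], [0, 0, 0]], [[0, 0, 0], [0, 0, 0]], [[0, 0, 0], [0, 0, 0]]]' --grip -1 --newtons 60

```text
time: 10.05
eef_pos: [0.6138, -0.1352, 0.1183]
tcp_rot: [-0.225, 0.669, 0.228, 0.671]
contact_force: [0.2, -1.1, -2.0]
opening: 0.478
```

Run:
```python
from h import *
from plant import ctrl
s=ctrl.get_state();show(s)
for n in("wrist","scene"):
    d=ctrl.read_camera(n);pickle.dump(d,open(n+"11.pkl","wb"))
crop('wrist11',0,400,0,640,1.25,'pics/wrist11.png')
crop('scene11',150,330,205,450,3.2,'pics/scene11.png')
```

```text
t 10.05 p [ 0.6138 -0.1352  0.1183] fence [-0.0394 -0.2292  0.1003] yawY 2.224 tilt [ 0.002  0.004 -1.   ] q [-0.38   0.311  1.786  0.006  1.044 -2.606] F [ 0.2 -1.1 -2. ] T [-0.38 -0.26 -0.06] op 0.478
```

View pics/wrist11.png

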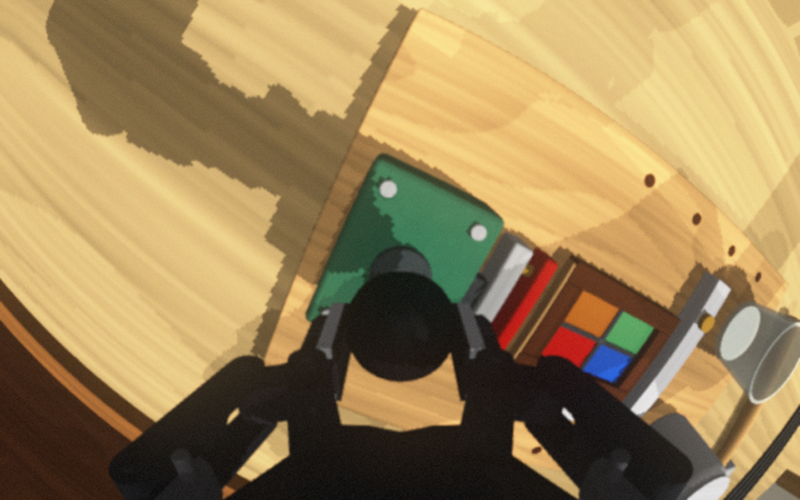

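View pics/scene11.png

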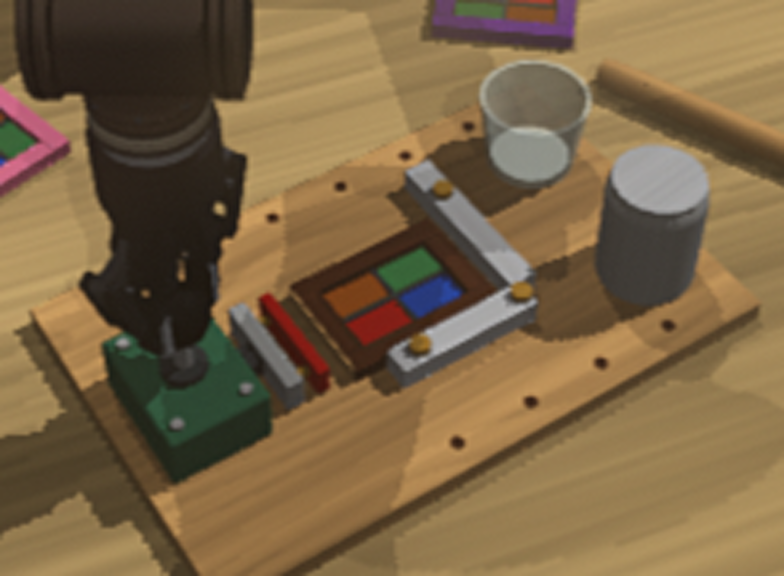

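drive_tool --series '[[[0, 0, 0], [0, 0, 0]], [[0, 0, 0], [0, 0, 0]], [[0.08, 0, 0], [0, 0, 0]], [[0.08, 0, 0], [0, 0, 0]]]' --grip 1

```text
time: 10.55
eef_pos: [0.6148, -0.136, 0.1107]
tcp_rot: [-0.225, 0.668, 0.227, 0.672]
contact_force: [0.2, -0.0, 0.1]
opening: 1.001
```

Run:
```python
from h import *
from plant import ctrl
s=ctrl.get_state();show(s)
r=plan(s,np.array([.612,-.1378,.108]),2.22,maxmm=30)
print(len(r));[print(q) for q in r]
```

```text
t 10.55 p [ 0.6148 -0.136   0.1107] fence [-0.0386 -0.2302  0.0927] yawY 2.223 tilt [ 0.004  0.004 -1.   ] q [-0.381  0.322  1.788  0.007  1.03  -2.607] F [ 0.2 -0.   0.1] T [-0.02 -0.05 -0.03] op 1.001
1
[[0.05, 0.01, -0.07], [0.2, 0.3, -0.1]]
```

drive_tool --series '[[[0.05, 0.01, -0.07], [0, 0.3, 0]]]'

```text
time: 10.65
eef_pos: [0.6117, -0.1377, 0.1078]
tcp_rot: [-0.226, 0.67, 0.227, 0.67]
contact_force: [0.3, -0.7, -1.4]
opening: 0.998
```

drive_tool --series '[[[0, 0, 0], [0, 0, 0]]]'

```text
time: 10.75
eef_pos: [0.6111, -0.1377, 0.107]
tcp_rot: [-0.226, 0.67, 0.227, 0.669]
contact_force: [-0.1, 0.5, 0.5]
opening: 1.001
```

drive_tool --series '[[[0, 0, 0], [0, 0, 0]], [[0, 0, 0], [0, 0, 0]]]' --grip -1 --newtons 65

```text
time: 10.95
eef_pos: [0.611, -0.1378, 0.1068]
tcp_rot: [-0.226, 0.67, 0.227, 0.669]
contact_force: [-0.7, -0.5, 0.2]
opening: 0.689
```

drive_tool --series '[[[0, 0, 0], [0, 0, 0]], [[0, 0, 0], [0, 0, 0]]]'

```text
time: 11.15
eef_pos: [0.6108, -0.1375, 0.1073]
tcp_rot: [-0.225, 0.671, 0.227, 0.669]
contact_force: [-2.8, 1.3, 2.1]
opening: 0.486
```

Run:
```python
from h import *
from plant import ctrl
s=ctrl.get_state();show(s)
```

```text
t 11.15 p [ 0.6108 -0.1375  0.1073] fence [-0.0429 -0.2309  0.0893] yawY 2.222 tilt [-0.003  0.002 -1.   ] q [-3.840e-01  3.220e-01  1.795e+00  1.000e-03  1.029e+00 -2.607e+00] F [-2.8  1.3  2.1] T [0.14 0.29 0.04] op 0.486
```

drive_tool --series '[[[0, 0, 0], [0, 0, 0]], [[0.03, 0, 0], [0, 0, 0]], [[0.03, 0, 0], [0, 0, 0]], [[0.03, 0, 0], [0, 0, 0]]]' --grip 0.4

```text
time: 11.55
eef_pos: [0.6114, -0.1378, 0.1028]
tcp_rot: [-0.226, 0.67, 0.227, 0.67]
contact_force: [-0.1, 0.9, 0.4]
opening: 0.703
```

drive_tool --series '[[[0, 0, 0], [0, 0, 0]], [[0, 0, 0], [0, 0, 0]], [[0, 0, 0], [0, 0, 0]]]' --grip -1 --newtons 65

```text
time: 11.85
eef_pos: [0.6109, -0.1373, 0.1029]
tcp_rot: [-0.225, 0.671, 0.228, 0.669]
contact_force: [-0.3, -0.4, -0.5]
opening: 0.487
```

Run:
```python
from h import *
from plant import ctrl
s=ctrl.get_state();show(s)
d=ctrl.read_camera("scene");pickle.dump(d,open("scene12.pkl","wb"))
crop('scene12',200,300,215,300,8,'pics/scene12.png')
```

```text
t 11.85 p [ 0.6109 -0.1373  0.1029] fence [-0.0427 -0.2308  0.0849] yawY 2.223 tilt [-0.003  0.002 -1.   ] q [-3.830e-01  3.280e-01  1.797e+00  1.000e-03  1.021e+00 -2.607e+00] F [-0.3 -0.4 -0.5] T [-0.06  0.01 -0.05] op 0.487
```

View pics/scene12.png

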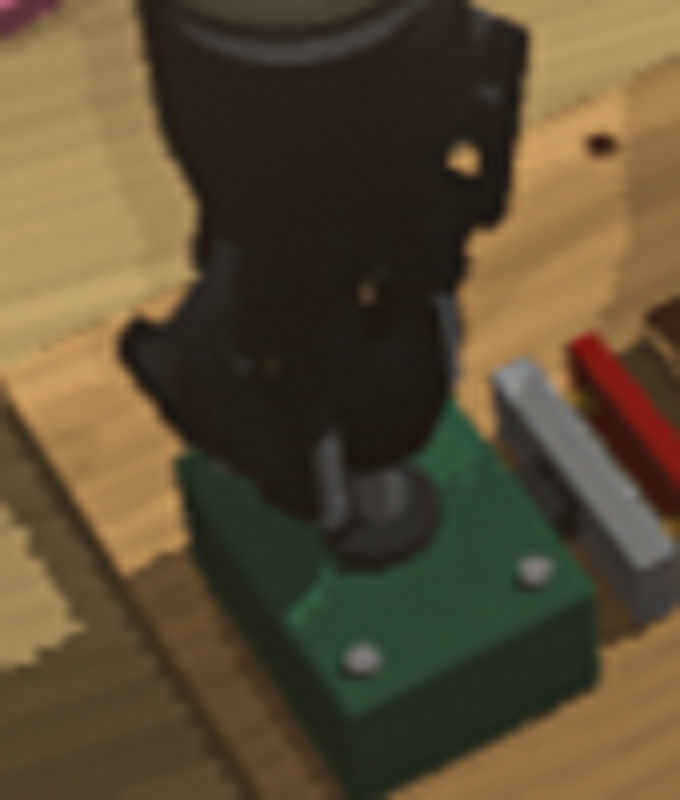

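drive_tool --series '[[[0, 0, 0], [6, 0, 0]], [[0, 0, 0], [6, 0, 0]], [[0, 0, 0], [6, 0, 0]], [[0, 0, 0], [6, 0, 0]], [[0, 0, 0], [6, 0, 0]]]'

```text
time: 12.4
eef_pos: [0.6107, -0.1369, 0.1029]
tcp_rot: [-0.04, 0.707, 0.041, 0.705]
contact_force: [-1.4, 1.3, 1.3]
opening: 0.488
```

```bash
cat > look.py <<'E'
import sys
from h import *
from plant import ctrl
n=sys.argv[1]
s=ctrl.get_state();show(s)
for c in("wrist","scene"):
    d=ctrl.read_camera(c);pickle.dump(d,open(c+n+".pkl","wb"))
crop('wrist'+n,0,400,0,640,1.25,f'pics/wrist{n}.png')
crop('scene'+n,220,310,260,375,6,f'pics/scene{n}.png')
E
python3 look.py 13
```

```text
t 12.4 p [ 0.6107 -0.1369  0.1029] fence [-0.0428 -0.2303  0.0849] yawY 1.685 tilt [-0.004  0.002 -1.   ] q [-0.383  0.328  1.797  0.     1.021 -2.068] F [-1.4  1.3  1.3] T [0.23 0.11 0.24] op 0.488
```

View pics/wrist13.png

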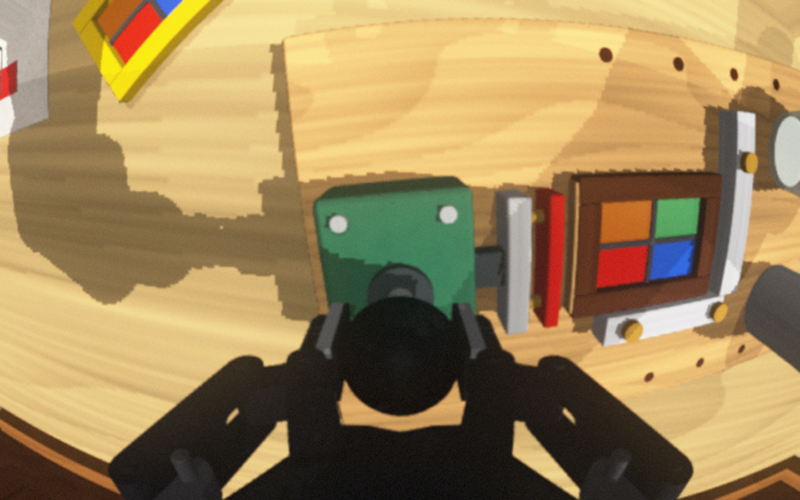

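View pics/scene13.png

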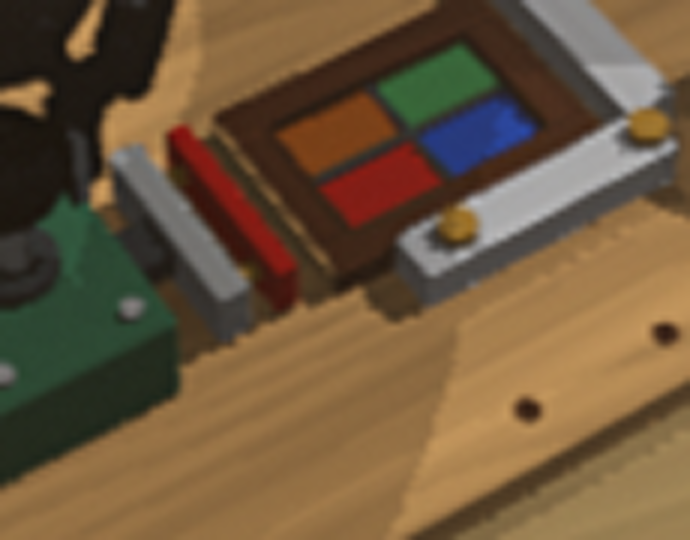

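Run:
```python
from h import *
S=pickle.load(open('scene13.pkl','rb'))
q=lambda c,r,z:fence(onz(S,260-.5+(c+.5)/6,220-.5+(r+.5)/6,z)).round(4)
print('pad',q(190,127,.042),q(298,265,.042));print('panel',q(215,122,.032),q(335,277,.032))
print('batten bottom?',q(330,285,.018), 'jaw gap: jaw front top',q(137,147,.042),q(248,290,.042),'pad back',q(168,130,.042),q(277,275,.042))
```

```text
pad [-0.0777 -0.1379  0.024 ] [-0.0018 -0.1384  0.024 ]
panel [-0.0822 -0.1248  0.014 ] [ 0.0034 -0.1262  0.014 ]
batten bottom? [-0.0036 -0.124   0.    ] jaw gap: jaw front top [-0.0801 -0.1592  0.024 ] [-0.0021 -0.159   0.024 ] pad back [-0.0809 -0.1455  0.024 ] [-0.0021 -0.147   0.024 ]
```

drive_tool --series '[[[0, 0, 0], [6, 0, 0]], [[0, 0, 0], [6, 0, 0]], [[0, 0, 0], [6, 0, 0]], [[0, 0, 0], [6, 0, 0]]]'

```text
time: 12.9
eef_pos: [0.6108, -0.1365, 0.1029]
tcp_rot: [0.107, 0.7, -0.106, 0.698]
contact_force: [-0.7, 0.8, 1.5]
opening: 0.487
```

```bash
python3 look.py 14
```

```text
t 12.9 p [ 0.6108 -0.1365  0.1029] fence [-0.0427 -0.2299  0.0849] yawY 1.268 tilt [-0.003  0.002 -1.   ] q [-3.820e-01  3.280e-01  1.797e+00  1.000e-03  1.021e+00 -1.651e+00] F [-0.7  0.8  1.5] T [0.33 0.05 0.26] op 0.487
```

View pics/scene14.png

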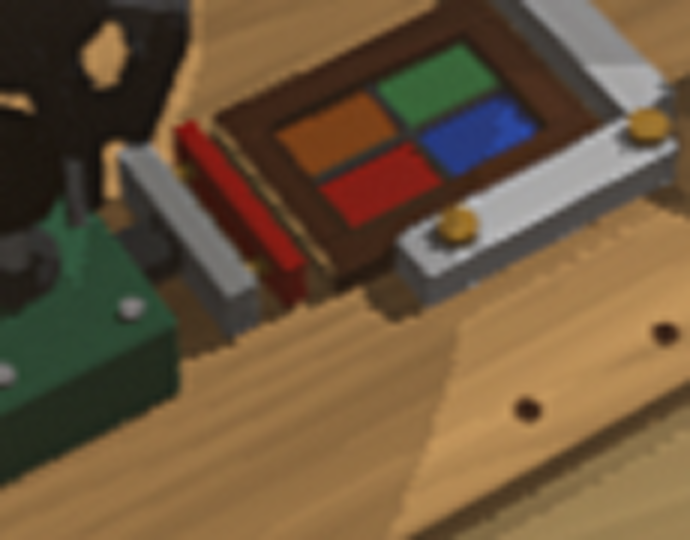

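View pics/wrist14.png

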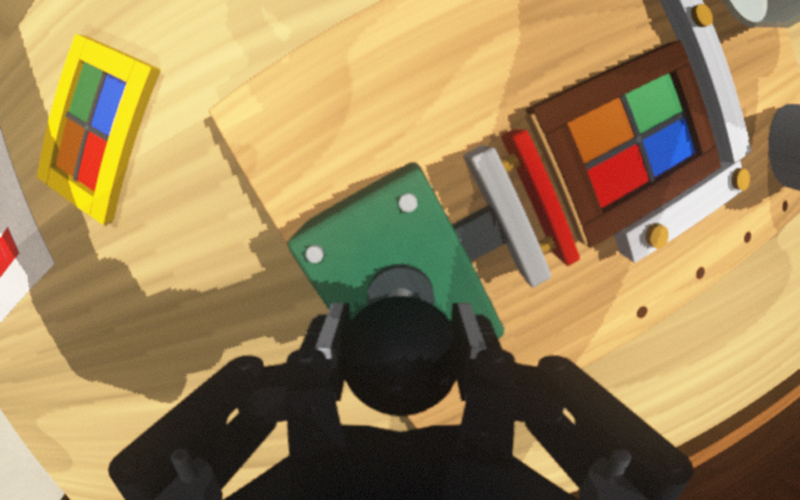

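drive_tool --series '[[[0, 0, 0], [6, 0, 0]], [[0, 0, 0], [6, 0, 0]], [[0, 0, 0], [6, 0, 0]], [[0, 0, 0], [6, 0, 0]], [[0, 0, 0], [6, 0, 0]]]'

```text
time: 13.5
eef_pos: [0.6111, -0.1362, 0.1029]
tcp_rot: [0.282, 0.65, -0.28, 0.648]
contact_force: [-1.7, 1.0, 0.4]
opening: 0.491
```

```bash
python3 look.py 15
```

```text
t 13.5 p [ 0.6111 -0.1362  0.1029] fence [-0.0423 -0.2297  0.0849] yawY 0.754 tilt [-0.002  0.003 -1.   ] q [-0.382  0.327  1.797  0.002  1.02  -1.137] F [-1.7  1.   0.4] T [0.27 0.02 0.26] op 0.491
```

View pics/scene15.png

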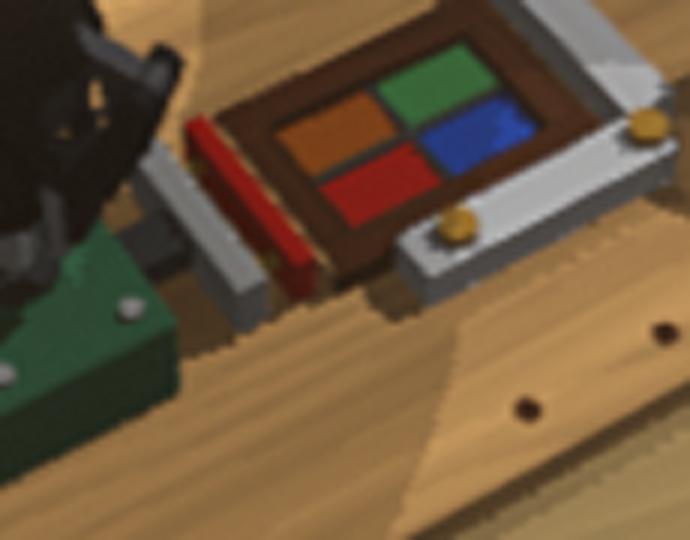

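View pics/wrist15.png

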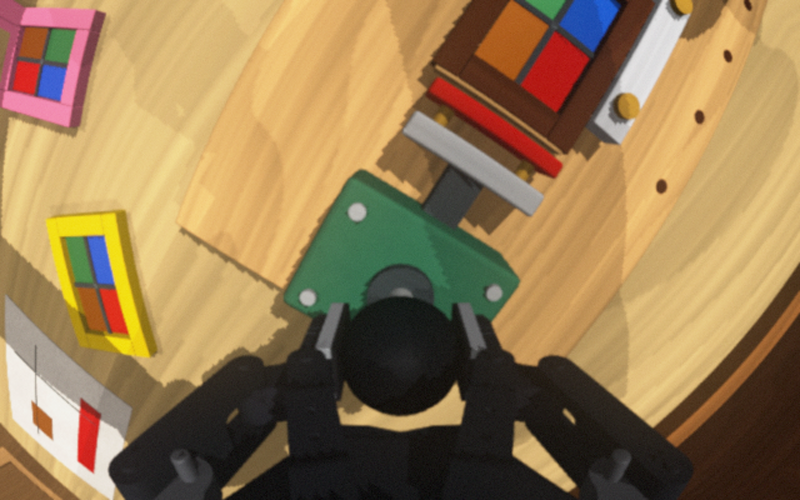

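drive_tool --series '[[[0, 0, 0], [6, 0, 0]], [[0, 0, 0], [6, 0, 0]], [[0, 0, 0], [6, 0, 0]], [[0, 0, 0], [6, 0, 0]]]'

```text
time: 14.0
eef_pos: [0.6114, -0.136, 0.1029]
tcp_rot: [0.407, 0.58, -0.406, 0.578]
contact_force: [-1.5, 1.2, 1.3]
opening: 0.491
```

```bash
python3 look.py 16
```

```text
t 14.0 p [ 0.6114 -0.136   0.1029] fence [-0.042  -0.2295  0.0849] yawY 0.347 tilt [-0.001  0.003 -1.   ] q [-0.382  0.327  1.797  0.003  1.019 -0.73 ] F [-1.5  1.2  1.3] T [ 0.23 -0.03  0.22] op 0.491
```

View pics/scene16.png

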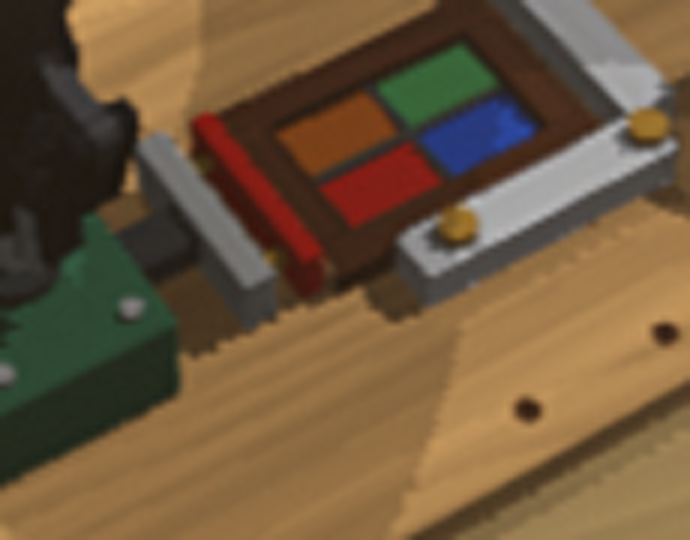

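drive_tool --series '[[[0, 0, 0], [6, 0, 0]], [[0, 0, 0], [6, 0, 0]], [[0, 0, 0], [6, 0, 0]], [[0, 0, 0], [6, 0, 0]]]'

```text
time: 14.5
eef_pos: [0.6118, -0.136, 0.1029]
tcp_rot: [0.515, 0.486, -0.514, 0.485]
contact_force: [-0.6, 0.7, 1.3]
opening: 0.489
```

```bash
python3 look.py 17
```

```text
t 14.5 p [ 0.6118 -0.136   0.1029] fence [-0.0416 -0.2296  0.0849] yawY -0.057 tilt [ 0.     0.002 -1.   ] q [-0.381  0.327  1.797  0.002  1.017 -0.325] F [-0.6  0.7  1.3] T [ 0.13 -0.06  0.27] op 0.489
```

View pics/scene17.png

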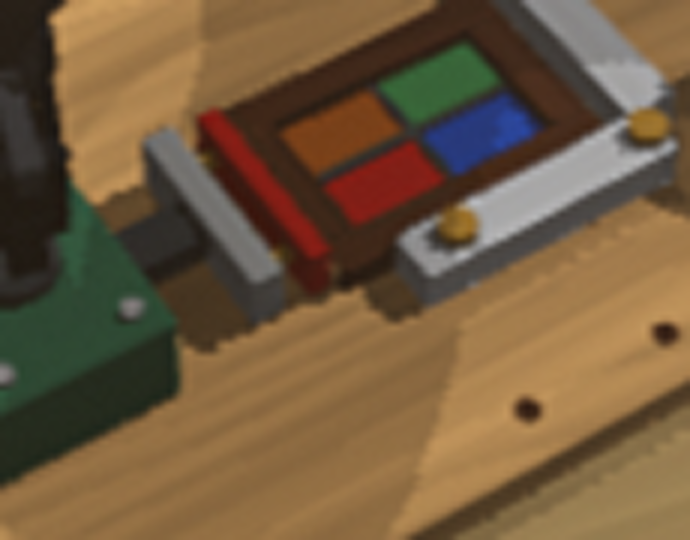

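View pics/wrist17.png

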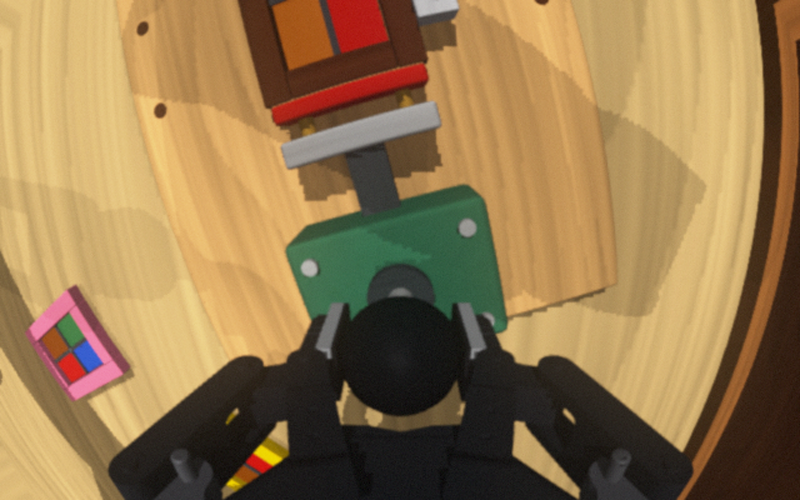

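drive_tool --series '[[[0, 0, 0], [5, 0, 0]], [[0, 0, 0], [5, 0, 0]], [[0, 0, 0], [5, 0, 0]]]'

```text
time: 14.9
eef_pos: [0.612, -0.136, 0.1029]
tcp_rot: [0.571, 0.418, -0.57, 0.418]
contact_force: [-0.4, 0.6, 1.0]
opening: 0.486
```

```bash
python3 look.py 18
```

```text
t 14.9 p [ 0.612  -0.136   0.1029] fence [-0.0414 -0.2297  0.0849] yawY -0.305 tilt [ 0.001  0.001 -1.   ] q [-0.381  0.327  1.797  0.002  1.017 -0.077] F [-0.4  0.6  1. ] T [ 0.11 -0.    0.2 ] op 0.486
```

View pics/scene18.png

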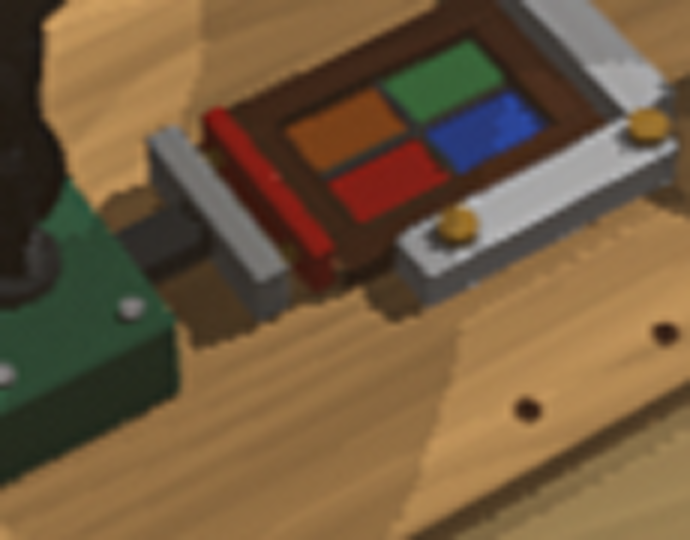

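drive_tool --series '[[[0, 0, 0], [5, 0, 0]], [[0, 0, 0], [5, 0, 0]]]'

```text
time: 15.2
eef_pos: [0.6121, -0.1361, 0.1029]
tcp_rot: [0.603, 0.37, -0.602, 0.37]
contact_force: [-0.9, 2.4, 0.7]
opening: 0.485
```

```bash
python3 look.py 19
```

```text
t 15.2 p [ 0.6121 -0.1361  0.1029] fence [-0.0413 -0.2298  0.0849] yawY -0.47 tilt [ 0.001  0.001 -1.   ] q [-3.810e-01  3.270e-01  1.797e+00  1.000e-03  1.016e+00  8.900e-02] F [-0.9  2.4  0.7] T [ 0.11 -0.04  0.26] op 0.485
```

View pics/scene19.png

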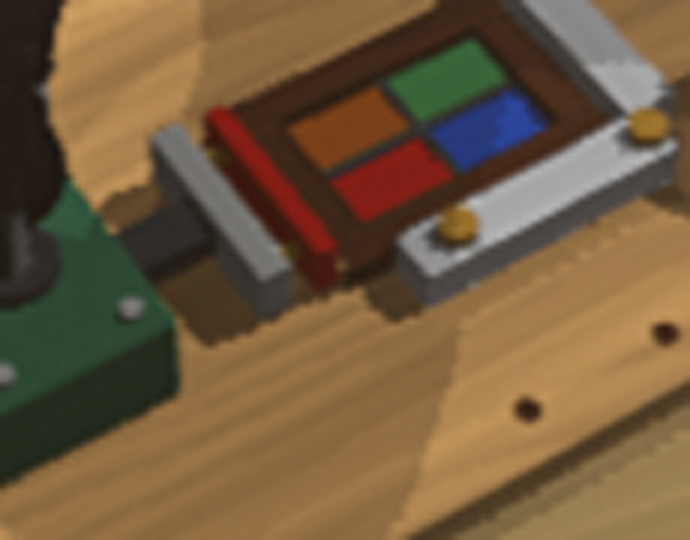

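```bash
cat > track.py <<'E'
import sys
from h import *
A=pickle.load(open('scene15.pkl','rb'));g0=cv2.cvtColor(A["img"],cv2.COLOR_RGB2GRAY)
F=lambda c,r:(260-.5+(c+.5)/6,220-.5+(r+.5)/6)
pts={'panel':([(323,180),(408,135),(362,95),(440,180),(465,50)],.032),'jaw':([(262,285)],.042),'pad':([(312,262),(205,120)],.042)}
for n in sys.argv[1:]:
    B=pickle.load(open(f'scene{n}.pkl','rb'));g1=cv2.cvtColor(B["img"],cv2.COLOR_RGB2GRAY)
    o=[n]
    for k,(P,z) in pts.items():
        p=np.float32([F(*q) for q in P]).reshape(-1,1,2);w=(9,9) if k=='panel' else (7,7)
        q,st,_=cv2.calcOpticalFlowPyrLK(g0,g1,p,None,winSize=w,maxLevel=2)
        d=[fence(onz(B,*b,z))-fence(onz(A,*a,z)) for a,b in zip(p[:,0],q[:,0])]
        o.append((k,(1000*np.median(d,0)[:2]).round(1).tolist(),(1000*np.array(d)[:,1]).round(1).tolist()))
    print(o)
E
python3 track.py 16 17 18 19
```

```text
['16', ('panel', [0.0, 0.0], [0.0, 0.0, -0.0, 0.0, -0.0]), ('jaw', [-0.2, 3.5], [3.5]), ('pad', [12.2, -13.2], [-0.7, -25.8])]
['17', ('panel', [-0.0, 1.5], [1.5, 1.5, 1.1, 1.2, 1.5]), ('jaw', [-0.2, 6.3], [6.3]), ('pad', [-0.7, -15.7], [2.2, -33.6])]
['18', ('panel', [-0.0, 3.3], [3.4, 3.3, 3.1, 2.1, 3.4]), ('jaw', [-0.1, 8.1], [8.1]), ('pad', [-1.0, -15.0], [4.2, -34.3])]
['19', ('panel', [0.0, 4.5], [5.0, 4.5, 4.5, 3.2, 4.5]), ('jaw', [-0.0, 9.6], [9.6]), ('pad', [-1.3, -25.2], [5.5, -56.0])]
```

drive_tool --series '[[[0, 0, 0], [5, 0, 0]], [[0, 0, 0], [5, 0, 0]]]'

```text
time: 15.5
eef_pos: [0.6122, -0.1362, 0.1029]
tcp_rot: [0.632, 0.318, -0.631, 0.319]
contact_force: [0.2, 1.1, 0.7]
opening: 0.49
```

```bash
python3 look.py 20; python3 track.py 20
```

```text
t 15.5 p [ 0.6122 -0.1362  0.1029] fence [-0.0412 -0.2299  0.0849] yawY -0.636 tilt [ 0.002  0.    -1.   ] q [-3.810e-01  3.270e-01  1.797e+00  1.000e-03  1.016e+00  2.550e-01] F [0.2 1.1 0.7] T [0.11 0.01 0.23] op 0.49
['20', ('panel', [0.1, 5.9], [6.1, 5.9, 6.0, 5.4, 5.7]), ('jaw', [-0.1, 11.3], [11.3]), ('pad', [-0.3, -24.1], [6.9, -55.0])]
```

drive_tool --series '[[[0, 0, 0], [5, 0, 0]]]'

```text
time: 15.7
eef_pos: [0.6123, -0.1362, 0.1029]
tcp_rot: [0.645, 0.292, -0.643, 0.292]
contact_force: [-0.5, 0.5, 0.9]
opening: 0.485
```

```bash
python3 look.py 21; python3 track.py 21
```

```text
t 15.7 p [ 0.6123 -0.1362  0.1029] fence [-0.0412 -0.23    0.0849] yawY -0.719 tilt [ 0.002  0.001 -1.   ] q [-3.810e-01  3.280e-01  1.797e+00  1.000e-03  1.016e+00  3.370e-01] F [-0.5  0.5  0.9] T [ 0.09 -0.03  0.22] op 0.485
['21', ('panel', [0.0, 6.6], [6.8, 6.6, 6.3, 5.9, 6.6]), ('jaw', [-0.2, 11.4], [11.4]), ('pad', [-1.0, -23.3], [8.0, -54.5])]
```

View pics/scene21.png

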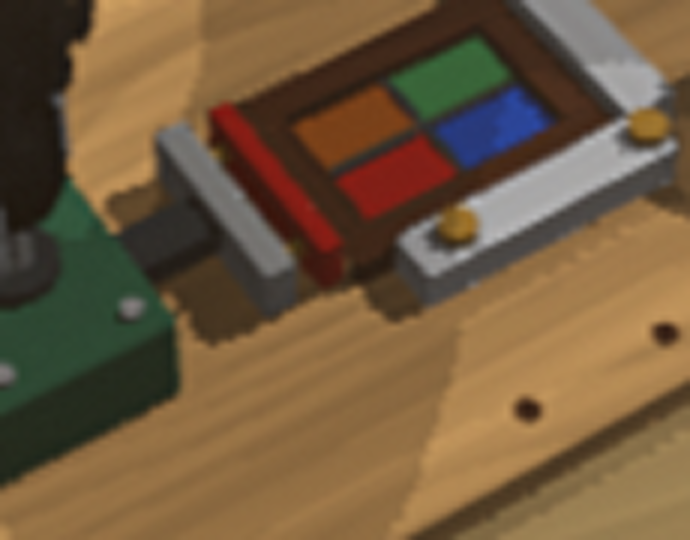

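drive_tool --series '[[[0, 0, 0], [5, 0, 0]]]'

```text
time: 15.9
eef_pos: [0.6123, -0.1363, 0.1029]
tcp_rot: [0.656, 0.265, -0.655, 0.265]
contact_force: [-0.3, 1.4, 0.6]
opening: 0.483
```

```bash
python3 look.py 22; python3 track.py 22
```

```text
t 15.9 p [ 0.6123 -0.1363  0.1029] fence [-0.0411 -0.23    0.0849] yawY -0.803 tilt [ 0.002  0.001 -1.   ] q [-0.381  0.328  1.797  0.002  1.015  0.421] F [-0.3  1.4  0.6] T [ 0.03 -0.01  0.3 ] op 0.483
['22', ('panel', [-0.0, 7.2], [7.2, 7.4, 7.1, 6.6, 7.3]), ('jaw', [0.0, 12.4], [12.4]), ('pad', [10.8, -23.0], [9.3, -55.2])]
```

drive_tool --series '[[[0, 0, 0], [5, 0, 0]]]'

```text
time: 16.1
eef_pos: [0.6124, -0.1363, 0.1029]
tcp_rot: [0.667, 0.237, -0.665, 0.237]
contact_force: [0.1, 1.0, 0.6]
opening: 0.488
```

```bash
python3 look.py 23; python3 track.py 23
```

```text
t 16.1 p [ 0.6124 -0.1363  0.1029] fence [-0.0411 -0.2301  0.0849] yawY -0.887 tilt [ 0.002  0.001 -1.   ] q [-0.381  0.328  1.797  0.002  1.015  0.505] F [0.1 1.  0.6] T [ 0.03 -0.08  0.23] op 0.488
['23', ('panel', [0.1, 7.8], [8.1, 8.0, 7.8, 7.2, 7.7]), ('jaw', [0.1, 13.0], [13.0]), ('pad', [2.5, -23.1], [8.9, -55.2])]
```

drive_tool --series '[[[0, 0, 0], [5, 0, 0]]]'

```text
time: 16.3
eef_pos: [0.6124, -0.1364, 0.1029]
tcp_rot: [0.676, 0.209, -0.675, 0.209]
contact_force: [0.4, 2.2, 0.4]
opening: 0.485
```

```bash
python3 look.py 24; python3 track.py 24
```

```text
t 16.3 p [ 0.6124 -0.1364  0.1029] fence [-0.0411 -0.2301  0.0849] yawY -0.971 tilt [ 0.003  0.001 -1.   ] q [-0.381  0.328  1.797  0.002  1.015  0.589] F [0.4 2.2 0.4] T [ 0.05 -0.05  0.24] op 0.485
['24', ('panel', [-0.0, 8.4], [8.6, 8.4, 8.2, 7.6, 8.4]), ('jaw', [-0.1, 13.7], [13.7]), ('pad', [2.6, -23.2], [9.3, -55.8])]
```

drive_tool --series '[[[0, 0, 0], [5, 0, 0]]]'

```text
time: 16.5
eef_pos: [0.6125, -0.1365, 0.1029]
tcp_rot: [0.685, 0.18, -0.683, 0.18]
contact_force: [-0.4, 0.9, 1.1]
opening: 0.49
```

```bash
python3 look.py 25; python3 track.py 25
```

```text
t 16.5 p [ 0.6125 -0.1365  0.1029] fence [-0.041  -0.2302  0.0849] yawY -1.055 tilt [ 0.003  0.001 -1.   ] q [-0.381  0.328  1.797  0.002  1.015  0.673] F [-0.4  0.9  1.1] T [ 0.02 -0.06  0.25] op 0.49
['25', ('panel', [-0.0, 8.4], [8.6, 8.4, 8.2, 7.8, 8.4]), ('jaw', [0.1, 14.3], [14.3]), ('pad', [3.5, -23.6], [9.4, -56.6])]
```

drive_tool --series '[[[0, 0, 0], [5, 0, 0]]]'

```text
time: 16.7
eef_pos: [0.6125, -0.1365, 0.1029]
tcp_rot: [0.692, 0.151, -0.69, 0.151]
contact_force: [-0.0, 0.2, 1.0]
opening: 0.49
```

```bash
python3 look.py 26; python3 track.py 26
```

```text
t 16.7 p [ 0.6125 -0.1365  0.1029] fence [-0.041  -0.2303  0.0849] yawY -1.139 tilt [ 0.003  0.001 -1.   ] q [-0.381  0.328  1.797  0.002  1.015  0.757] F [-0.   0.2  1. ] T [-0.02 -0.05  0.24] op 0.49
['26', ('panel', [-0.0, 8.4], [8.6, 8.4, 8.3, 7.7, 8.4]), ('jaw', [0.0, 14.4], [14.4]), ('pad', [3.1, -23.8], [9.4, -57.1])]
```

drive_tool --series '[[[0, 0, 0], [5, 0, 0]]]'

```text
time: 16.9
eef_pos: [0.6125, -0.1366, 0.1029]
tcp_rot: [0.698, 0.122, -0.695, 0.122]
contact_force: [0.1, 1.6, 0.8]
opening: 0.485
```

```bash
python3 look.py 27; python3 track.py 27
```

```text
t 16.9 p [ 0.6125 -0.1366  0.1029] fence [-0.041  -0.2304  0.0849] yawY -1.223 tilt [ 0.003  0.001 -1.   ] q [-0.382  0.328  1.797  0.002  1.015  0.841] F [0.1 1.6 0.8] T [-0.07 -0.04  0.29] op 0.485
['27', ('panel', [-0.0, 8.4], [8.6, 8.4, 8.2, 7.7, 8.4]), ('jaw', [-0.1, 15.3], [15.3]), ('pad', [3.5, -24.0], [9.3, -57.3])]
```

View pics/scene27.png

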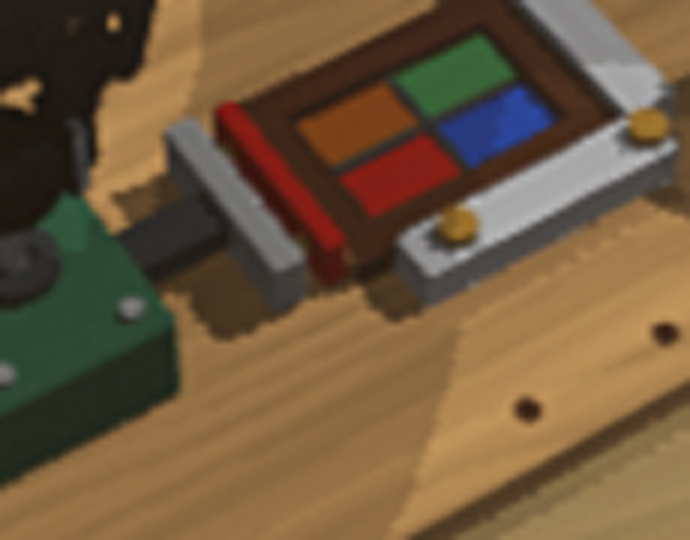

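drive_tool --series '[[[0, 0, 0], [5, 0, 0]], [[0, 0, 0], [5, 0, 0]]]'

```text
time: 17.2
eef_pos: [0.6125, -0.1367, 0.1029]
tcp_rot: [0.705, 0.063, -0.703, 0.063]
contact_force: [-0.7, 0.6, 0.2]
opening: 0.485
```

```bash
python3 look.py 28; python3 track.py 28
```

```text
t 17.2 p [ 0.6125 -0.1367  0.1029] fence [-0.041  -0.2305  0.0849] yawY -1.391 tilt [ 0.003  0.    -1.   ] q [-3.820e-01  3.280e-01  1.797e+00  1.000e-03  1.014e+00  1.009e+00] F [-0.7  0.6  0.2] T [-0.02  0.04  0.36] op 0.485
['28', ('panel', [-0.0, 8.4], [8.6, 8.5, 8.3, 7.7, 8.4]), ('jaw', [-0.1, 16.2], [16.2]), ('pad', [4.3, -1.3], [9.1, -11.7])]
```

drive_tool --series '[[[0, 0, 0], [5, 0, 0]], [[0, 0, 0], [5, 0, 0]]]'

```text
time: 17.5
eef_pos: [0.6126, -0.1369, 0.1029]
tcp_rot: [0.708, 0.005, -0.706, 0.005]
contact_force: [-0.1, 0.8, -0.1]
opening: 0.481
```

```bash
python3 look.py 29; python3 track.py 29
```

```text
t 17.5 p [ 0.6126 -0.1369  0.1029] fence [-0.041  -0.2307  0.0849] yawY -1.557 tilt [ 0.003 -0.    -1.   ] q [-3.820e-01  3.280e-01  1.797e+00  1.000e-03  1.014e+00  1.175e+00] F [-0.1  0.8 -0.1] T [-0.03 -0.03  0.35] op 0.481
['29', ('panel', [-0.0, 8.4], [8.6, 8.4, 8.3, 7.8, 8.4]), ('jaw', [0.0, 17.0], [17.0]), ('pad', [10.8, -1.7], [7.0, -10.3])]
```

View pics/scene29.png

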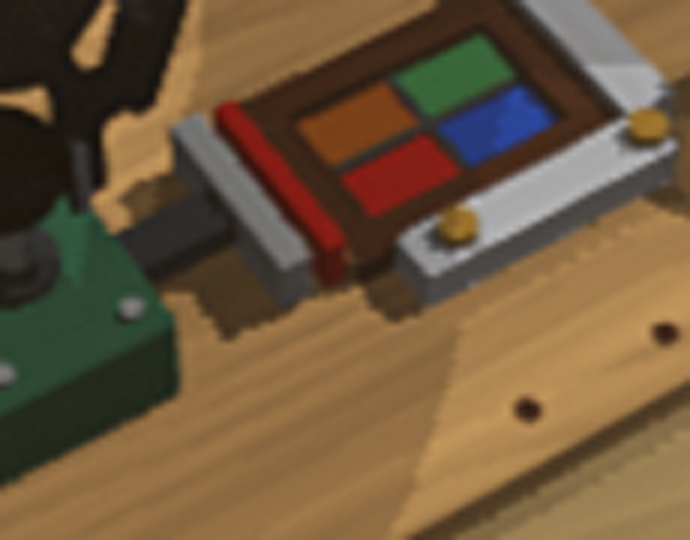

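Run:
```python
from h import *
from scipy.signal import correlate
for n in ('13','16','24','27','29'): 
    crop('scene'+n,232,275,283,325,16,f'pics/g{n}.png')
ims=[cv2.imread(f'pics/g{n}.png') for n in ('13','24','29')]
cv2.imwrite('pics/gg.png',cv2.resize(np.hstack(ims),None,fx=.39,fy=.39))
# profile across jaw/pad along jig y at z=.042, fence x=-0.02..-0.06
for n in ('13','16','24','29'):
    d=pickle.load(open(f'scene{n}.pkl','rb'));im=d["img"].astype(np.float32)
    ys=np.arange(-.175,-.115,.0005);acc=0
    for x in np.arange(-.055,-.01,.002):
        P=np.array([proj(d,world([x,y,.024])) for y in ys],np.float32)
        acc=acc+cv2.remap(im,P[:,0].reshape(1,-1),P[:,1].reshape(1,-1),cv2.INTER_LINEAR)[0]
    acc/=23
    red=acc[:,0]-acc[:,1];gr=acc[:,1]
    def cross(v,l,up):
        i=[k for k in range(len(v)-1) if (v[k]<l<=v[k+1] if up else v[k]>=l>v[k+1])]
        return [round(1000*(ys[k]+.0005*(l-v[k])/(v[k+1]-v[k])),2) for k in i]
    print(n,'red up',cross(red,60,True),'red dn',cross(red,60,False),'grey dn',cross(gr,75,False))
```

```text
13 red up [np.float64(-147.25)] red dn [np.float64(-138.08)] grey dn [np.float64(-156.8)]
16 red up [np.float64(-136.46)] red dn [np.float64(-127.19)] grey dn [np.float64(-146.15)]
24 red up [np.float64(-126.61)] red dn [np.float64(-117.33)] grey dn [np.float64(-135.86)]
29 red up [np.float64(-126.65)] red dn [np.float64(-117.27)] grey dn [np.float64(-131.33)]
```

View pics/gg.png

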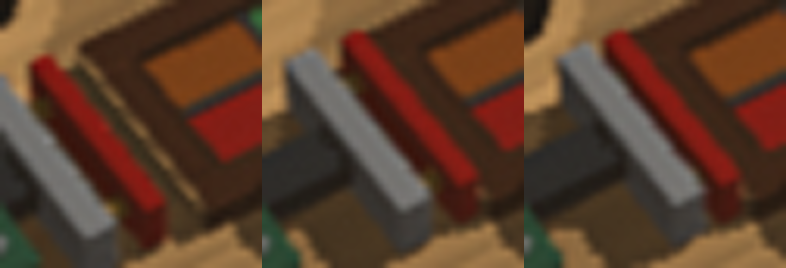

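drive_tool --series '[[[0, 0, 0], [0, 0, 0]], [[0, 0, 0], [0, 0, 0]], [[0, 0, 0], [0, 0, 0]], [[0, 0, 0], [0, 0, 0]], [[0, 0, 0], [0, 0, 0]]]' --grip 1

```text
time: 18.1
eef_pos: [0.6122, -0.1371, 0.1024]
tcp_rot: [0.708, 0.008, -0.706, 0.008]
contact_force: [1.0, -0.5, 0.2]
opening: 0.999
```

drive_tool --series '[[[-0.3, 0, 0], [0, 0, 0]], [[-0.6, 0, 0], [0, 0, 0]], [[-0.8, 0, 0], [0, 0, 0]], [[-0.8, 0, 0], [0, 0, 0]], [[0, 0, 0], [0, 0, 0]]]'

```text
time: 18.6
eef_pos: [0.6116, -0.1371, 0.2348]
tcp_rot: [0.707, 0.009, -0.707, 0.008]
contact_force: [-0.2, 0.2, 1.8]
opening: 1.003
```

drive_tool --series '[[[-0.5, 0, 0], [0, 0, 0]], [[0, 0, 0], [0, 0, 0]], [[0, 0, 0], [0, 0, 0]], [[0, 0, 0], [0, 0, 0]]]'

```text
time: 19.0
eef_pos: [0.6121, -0.1373, 0.2653]
tcp_rot: [0.71, 0.009, -0.704, 0.009]
contact_force: [0.5, -0.1, 0.8]
opening: 0.999
```

```bash
python3 look.py 30; python3 track.py 30
python3 - <<'E'
from h import *
crop('scene30',170,350,205,450,3.2,'pics/sc30.png')
d=pickle.load(open('scene30.pkl','rb'));im=d["img"].astype(np.float32)
ys=np.arange(-.175,-.115,.0005);acc=0
for x in np.arange(-.055,-.01,.002):
    P=np.array([proj(d,world([x,y,.024])) for y in ys],np.float32)
    acc=acc+cv2.remap(im,P[:,0].reshape(1,-1),P[:,1].reshape(1,-1),cv2.INTER_LINEAR)[0]
acc/=23;red=acc[:,0]-acc[:,1];gr=acc[:,1]
f=lambda v,l:[round(1000*ys[k],1) for k in range(len(v)-1) if (v[k]-l)*(v[k+1]-l)<0]
print(f(red,60),f(gr,75))
E
```

```text
t 19.0 p [ 0.6121 -0.1373  0.2653] fence [-0.0416 -0.2309  0.2473] yawY -1.546 tilt [ 0.007 -0.001 -1.   ] q [-0.383  0.162  1.681  0.002  1.291  1.162] F [ 0.5 -0.1  0.8] T [ 0.01  0.02 -0.02] op 0.999
['30', ('panel', [0.1, 8.5], [8.9, 8.5, 8.1, 8.7, 8.1]), ('jaw', [-0.5, 16.9], [16.9]), ('pad', [5.8, -26.8], [6.7, -60.3])]
[np.float64(-126.5), np.float64(-117.5)] [np.float64(-144.5), np.float64(-132.0)]
```

View pics/sc30.png

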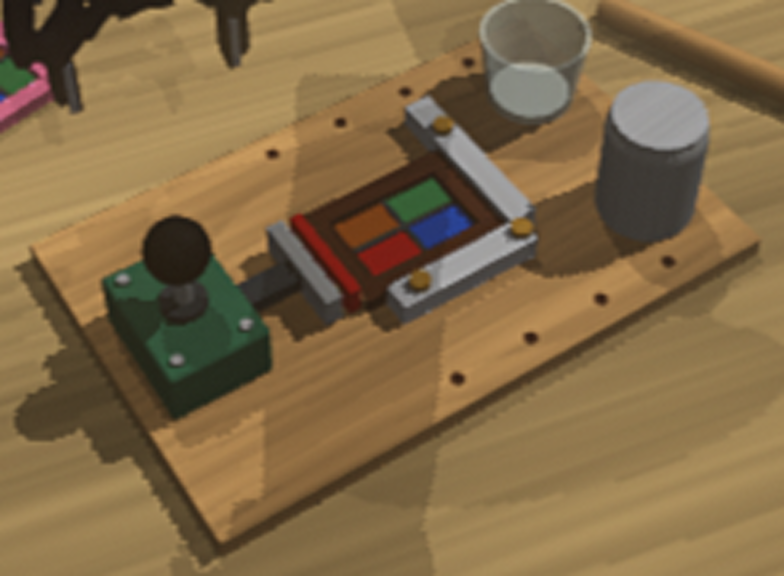

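View pics/wrist30.png

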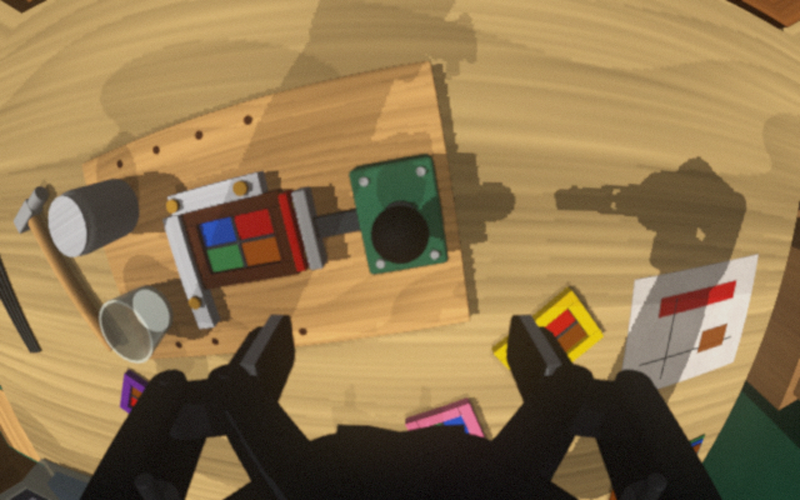

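```bash
python3 -c "
from plant import ctrl
print(ctrl.sign_off())"
```

```text
the job is handed in; nothing more can be done
None
```

The panel is clamped in the corner and the job was handed in at about 19 s of the 72 s allowed. `sign_off` gives no verdict, so what follows is from my own checks.

- **Pushing:** I slid the wooden panel about 30 mm to the far rail with the half-open fingers. It stopped moving there, and the push force peaked at about 13 N, under the 25 N limit.
- **Winding:** The first pinch on the ball sat about 9 mm too high, so I reopened, lowered and gripped again at 65 N. I then wound the knob clockwise by about 3.8 rad in one grip.
- **Clamp load:** In the scene camera the panel stopped moving when it met the end stop. From there the gap behind the pad shrank from about 9.6 mm to 4.7 mm. That is about 4.9 mm of spring travel, or roughly 15 N. The wrist moment of 0.35 N m agrees with the 0.34 N m expected at 15 N.
- **After letting go:** The panel had not moved. A coarser gap reading under changed light gave about 5 to 5.5 mm, or roughly 12 to 15 N, still inside 7 to 22 N. The wrist force was near zero with the gripper well clear above. The tub, tin and hammer looked unmoved.
- **Disagreement:** A simple point tracker on the jaw read 1.5 mm less travel than the knob angle implies. I put this down to the tracker, because the edge-based gap and the moment agree with each other.

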